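# Try the hinges of the cases: seized to repair, free to stock

## Robot

A 6-joint arm with a two-finger parallel gripper is mounted at the origin on the work surface. World frame = base frame: x ahead of the robot, y to its left, z up, the work surface at z = 0. Lengths are in mm, angles in rad, forces in N, time in s.
With the tool pointing down it reaches from about 300 to 775 mm from the base axis. Payload 14.6 kg.
Tool frame: the origin (TCP) lies midway between the tips of the shut fingers; the grasp point (between the pads) lies 19 mm behind it (manip.hold_point_z is the distance from the TCP to the grasp point, in mm); z points along the fingers, y is the direction in which the jaws open and shut (so a half turn about z gives the same grasp; the last joint's range is limited). The gripper opens to 94 mm and grips with 3 to 60 N. Pads are 16 mm wide; open, the fingers measure 119 mm over their backs; the gripper's body (75 mm by 177 mm) begins 78 mm behind the grasp point.
Start: joints at [-1.177, 0.3, 1.521, -0, 1.321, -0.067], TCP at [244.557, -492.627, 205.446] pointing down, gripper open.
Joint ranges: [-3.03, 3.03], [-0.79, 2.21], [0.23, 2.52], [-1.04, 4.18], [0, 3.07], [-2.55, 2.55]. Speed limits (rad/s): [2.22, 2.22, 2.57, 3.14, 3.14, 3.14].

## Interface

Orientations are given as [roll, pitch, yaw] about the fixed x, y, z axes, in that order (R = Rz(yaw) Ry(pitch) Rx(roll)).
In Python, from cell import manip gives the robot as it stands.
- The arm moves only by the shell command python3 -m crank 'ROWS' [OPENING] [FORCE]. ROWS is JSON, a list of rows, each an object with "offset": the shift along the world's x, y, z in m, a list of three; "spin": the turn about the world's z in degrees. In form: [{"offset": [dx, dy, dz], "spin": spin}, ...]. A call has exactly 8 rows; each row is the pose to reach, as a shift and turn from the pose measured when the call began; what a row does not reach only later rows make up. A row lasts 1/12 s, in which the tool goes at most 41.7 mm and 7.16 degrees, less where a joint would pass 70% of its speed; a pose out of reach is approached as far as the arm can. A call with a gripper value outside its range is refused whole. OPENING is the opening, from 0 (shut) to 1 (fully open), set as the call begins (- or left out, the last holds). The fingers move at their own pace and stop on an object; FORCE is the grip in N (left out, the last holds). Time passes only in rows, so rows that repeat a pose let the fingers close, or fill a call up. It gives the time, the measured TCP pose, the force and the opening at its end, in the units of the state.
- manip.read_state(): the state, without advancing time (a new reading comes with each control period).
- manip.camera(name): name is "side" or "top" or "wrist"; returns a dict with "pixels" (480x640x3 uint8, red, green, blue), "fx", "fy", "cx", "cy" (pixels), "extrinsics" (4x4, takes a point from world to camera coordinates); the wrist camera has in their place "hand_eye" (4x4, takes a point from camera to tool coordinates, whose origin is the TCP and whose axes are the flange's). Camera axes: x right, y down, z forward; pixel columns grow to the right and rows downward; lengths in mm; the calibration is good to about 2 mm. A picture is of the moment at which its call begins: read the wrist's pose just before it. There is no depth.
- manip.sign_off(): hands the job in, once; it reports no verdict.
Trained networks look in a picture, given as the dict that the camera call returned (one of the last four; its "shot" number tells which), for a name from the list of things; names that differ only in an ending like _2 or _b are one class to them, and where a whole thing is asked for, a point or a joint stands for the part that bears it (a point fixed in the world has none). Each returns a list of dicts, best first, with "conf" (0 to 1); they miss things now and then, are a little off and sometimes report something else, mostly with a low value. They report only what shows in the picture. A call takes as long as a camera call. They do not tell look-alikes from the thing itself.
- manip.search_frame(picture, name): "location" ([x, y, z] in mm, in world coordinates, good to about 4 mm: the middle of the surface that is visible of it).
- manip.masks_of(picture, name): "mask" (480x640 bool, what is visible of it).
The state is a dict: "clock": time; "joints": joint angles; "qd": joint speeds; "effort": joint torques, N m; "eef_pos": TCP position; "eef_rot": TCP orientation; "wrist_force": force on the tool from outside, world axes, zero at the start; "moment": the same for the moment, N m; "finger_gap": finger opening in mm.
Only numpy, scipy, OpenCV 4.12 (cv2) and the standard library are available. Lean on these libraries where they do the work, as an engineer would, in place of code of your own. Each camera call takes 0.05 s, during which the arm holds its last target. There are 200 camera calls.

## Task

Try the lid of each hinged case by its knob. Stand a case whose lid swings freely in the wide rack with its lid left wide open, and a case whose hinge is seized in the narrow rack with its lid as it is; tip none over on the way, set them down flat inside the tray, and leave the other things alone.

Things in the scene. Friction and masses are not known exactly. Their poses are not given: they have to be found in the camera images.
- case_a_mid (a point): one of two look-alike loose aluminium cases, box 110 mm long (x) x 56 mm wide (y) x 42 mm high, 0.4 to 0.65 kg, a steel slug inside. This is the box's centre, 21 mm above its underside; x points to the hinge end (roughly towards the robot), z up. Hinge line: along y, 55 mm behind (+x) and 21 mm above this point. Grip it across its 56 mm width, in its front half to stay clear of the opened lid
- lid_a (a joint): hinged lid of case_a, 114 mm long, 6 mm thick: rad, 0 shut (starts 0 to 0.03), grows as its front rises, stop at 1.3. A free lid turns against about 0.09 N m and stays at any angle; a seized one gives under 0.15 rad, then the whole case lifts with it. Which is seized differs from start to start and cannot be seen
- lid_a_knob (a point): centre of the knob on the lid of case_a: a bar 18 mm thick and 24 mm long along y (the hinge direction), on a 10 mm stalk, 26 mm above the lid's top. Lid shut: 48 mm in front of (-x) and 54 mm above the box's centre, i.e. 103 mm before and 33 mm above the hinge line. Pinched across its flat ends it can turn between the fingers; a case can be carried by it in a firm grip
- case_b_mid (a point): one of two look-alike loose aluminium cases, box 110 mm long (x) x 56 mm wide (y) x 42 mm high, 0.4 to 0.65 kg, a steel slug inside. This is the box's centre, 21 mm above its underside; x points to the hinge end (roughly towards the robot), z up. Hinge line: along y, 55 mm behind (+x) and 21 mm above this point. Grip it across its 56 mm width, in its front half to stay clear of the opened lid
- lid_b (a joint): hinged lid of case_b, 114 mm long, 6 mm thick: rad, 0 shut (starts 0 to 0.03), grows as its front rises, stop at 1.3. A free lid turns against about 0.09 N m and stays at any angle; a seized one gives under 0.15 rad, then the whole case lifts with it. Which is seized differs from start to start and cannot be seen
- lid_b_knob (a point): centre of the knob on the lid of case_b: a bar 18 mm thick and 24 mm long along y (the hinge direction), on a 10 mm stalk, 26 mm above the lid's top. Lid shut: 48 mm in front of (-x) and 54 mm above the box's centre, i.e. 103 mm before and 33 mm above the hinge line. Pinched across its flat ends it can turn between the fingers; a case can be carried by it in a firm grip
- stock_rack_floor (a point): wide rack (stock): fixed plywood tray 186 mm deep (x), 200 mm wide (y), rim 6 mm thick and 12 mm above the table, open in front under overhead tubes. This point: centre of the tray floor's top, 6 mm above the table; x points to the closed back with the posts (towards the robot), z up; the open front faces away from the robot
- stock_rack_tube (a point): middle of the front one of two white tubes, 16 mm thick, that run along y over the stock rack, 209 mm above its floor and 40 mm before its centre; the other is 60 mm farther in. Side tubes 108 mm to either side carry them from posts at the back. They bar the way from above: go in from the open front, tool tilted
- repair_rack_floor (a point): narrow rack (repair): fixed plywood tray 186 mm deep (x), 120 mm wide (y), rim 6 mm thick and 12 mm above the table, open in front under overhead tubes. This point: centre of the tray floor's top, 6 mm above the table; x points to the closed back with the posts (towards the robot), z up; the open front faces away from the robot
- repair_rack_tube (a point): middle of the front one of two white tubes, 16 mm thick, that run along y over the repair rack, 209 mm above its floor and 40 mm before its centre; the other is 60 mm farther in. Side tubes 68 mm to either side carry them from posts at the back. They bar the way from above: go in from the open front, tool tilted
- eggcup_mid (a point): blue eggcup 62 mm high, 50 mm wide, with a marble on it, loose; this point is 31 mm above its underside. Leave alone
- roller_mid (a point): white hair roller lying along its y, 32 mm in diameter, 65 mm long, loose; this point is its centre. Leave alone
- opener_mid (a point): flat chrome bottle opener lying along its x, 122 mm long, 36 mm wide, 5 mm thick, loose; this point is 2 mm above its underside. Leave alone
Things that resemble listed ones, but are neither listed nor needed, are in the scene too. What is shaped like the part that bears case_a_mid but purple is not meant.

How it is judged:
By the outcome, as a careful person would: the job done as asked, in the order asked, and still so for the second after the job is handed in, with the robot touching nothing.
It also fails if it takes over 61 s, if anything falls off the work surface, if the arm or the gripper's body presses on something with over 40 N, if the wrist force passes 120 N, or if a joint passes its speed limit or range.

## Working session

There is one attempt and no reset: what is moved stays moved. The work goes in short steps, Python scripts to look and compute and a shell command to move; the robot and the scene stay as the last step left them, time stands still between calls to the robot, and variables do not carry over. Pictures are saved under pics/ and viewed, about 8 in all and at most 12, crops included, and the job is handed in when it is done.

```bash
mkdir -p pics; ls; cat > h.py <<'E'
import numpy as np, cv2
from cell import manip
from scipy.spatial.transform import Rotation as R
def shot(cam,fn=None):
    p=manip.camera(cam)
    if fn: cv2.imwrite('pics/'+fn,p['pixels'][:,:,::-1])
    return p
def ray(p,u,v,z):
    E=np.array(p['extrinsics']);r=E[:3,:3];c=-r.T@E[:3,3]
    d=r.T@np.array([(u-p['cx'])/p['fx'],(v-p['cy'])/p['fy'],1]);return c+d*(z-c[2])/d[2]
def proj(p,X):
    E=np.array(p['extrinsics']);q=E[:3,:3]@np.array(X,float)+E[:3,3]
    return np.array([p['fx']*q[0]/q[2]+p['cx'],p['fy']*q[1]/q[2]+p['cy']])
def st():
    s=manip.read_state();print({k:np.round(s[k],3).tolist() for k in('clock','eef_pos','eef_rot','wrist_force','finger_gap')});return s
E
python3 - <<'E'
from h import *
s=st()
for c in('top','side'):
    p=shot(c,c+'0.png')
    for n in('case_a_mid','lid_a','lid_a_knob','stock_rack_floor','stock_rack_tube','repair_rack_floor','repair_rack_tube','eggcup_mid','roller_mid','opener_mid'):
        for d in manip.search_frame(p,n)[:4]:
            print(c,n,round(d['conf'],2),np.round(d['location']),np.round(proj(p,d['location'])))
    E=np.array(p['extrinsics']);print('cam',-E[:3,:3].T@E[:3,3])
E
```

```text
pics
{'clock': 0.0, 'eef_pos': [244.442, -492.4, 204.889], 'eef_rot': [-3.14, -0.0, 0.461], 'wrist_force': [-0.062, 0.58, 0.117], 'finger_gap': 93.938}
top case_a_mid 0.97 [558. 104.  53.] [309. 210.]
top case_a_mid 0.93 [418. 488.  48.] [145. 269.]
top case_a_mid 0.88 [ 352. -110.   48.] [402. 299.]
top case_a_mid 0.82 [344. 133.  47.] [296. 302.]
top lid_a 0.97 [532. -84.  51.] [390. 221.]
top lid_a 0.87 [419. 489.  47.] [145. 269.]
top lid_a 0.78 [267. 329.  48.] [211. 336.]
top lid_a 0.77 [341. 135.  50.] [295. 303.]
top lid_a_knob 0.78 [266. 328.  54.] [211. 336.]
top lid_a_knob 0.74 [418. 492.  51.] [143. 270.]
top lid_a_knob 0.73 [337. 131.  50.] [297. 305.]
top lid_a_knob 0.64 [ 350. -118.   46.] [405. 300.]
top stock_rack_floor 0.83 [ 486. -327.    9.] [488. 242.]
top stock_rack_tube 0.89 [ 484. -324.   12.] [488. 243.]
top repair_rack_floor 0.57 [466. 322.   9.] [220. 251.]
top repair_rack_tube 0.69 [462. 325.  11.] [219. 252.]
top eggcup_mid 0.55 [465.   2.  62.] [353. 249.]
top eggcup_mid 0.29 [741. -82.   6.] [385. 140.]
top roller_mid 0.91 [690.  75.  28.] [322. 158.]
c
[... 576 characters left out ...]
 263.]
side lid_a_knob 0.7 [402. 438.  76.] [278. 398.]
side stock_rack_floor 0.79 [ 477. -304.   11.] [406. 231.]
side stock_rack_tube 0.93 [ 478. -301.   12.] [405. 231.]
side stock_rack_tube 0.39 [454. 325.  12.] [289. 376.]
side repair_rack_floor 0.89 [461. 324.  11.] [286. 375.]
side repair_rack_floor 0.75 [ 476. -302.    9.] [406. 232.]
side repair_rack_tube 0.87 [455. 326.  13.] [288. 376.]
side repair_rack_tube 0.39 [453.   7.  47.] [364. 277.]
side eggcup_mid 0.7 [454.   6.  48.] [364. 276.]
side roller_mid 0.72 [682.  78.  24.] [260. 276.]
side roller_mid 0.45 [536. -82.  50.] [348. 250.]
side opener_mid 0.66 [768. -84.   7.] [268. 245.]
cam [  2.18602281 996.93902061 719.18717756]
```

View pics/top0.png

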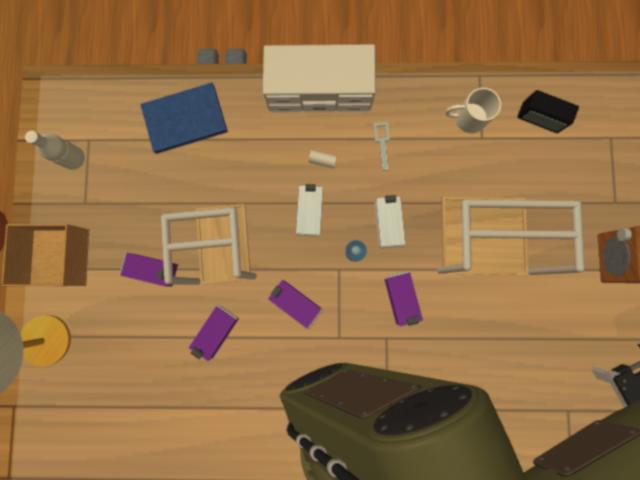

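View pics/side0.png

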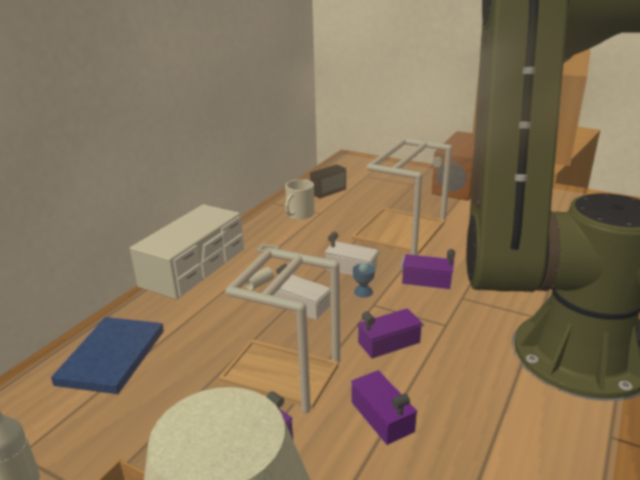

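```bash
python3 - <<'E'
from h import *
p=shot('top')
def rect(m,z,t):
    pts=np.argwhere(m)[:,::-1].astype(np.float32)
    W=np.array([ray(p,u,v,z)[:2] for u,v in pts],np.float32)
    (c,wh,a)=cv2.minAreaRect(W);print(t,'px',pts.mean(0).round(),'c',np.round(c,1),'wh',np.round(wh,1),'a',round(a,1),'mean',W.mean(0).round(1));
    print(cv2.boxPoints((c,wh,a)).round(0).tolist())
for n,z in(('case_a_mid',48),('lid_a',48),('lid_a_knob',75),('stock_rack_floor',8),('repair_rack_floor',8),('stock_rack_tube',215),('eggcup_mid',31)):
    for d in manip.masks_of(p,n)[:7]:
        m=d['mask']
        if m.sum()>8 and d['conf']>.4: rect(m,z,n+' %.2f %d'%(d['conf'],m.sum()))
im=p['pixels'][:,:,::-1]
a=cv2.resize(im[190:295,130:265],None,fx=2.95,fy=2.95,interpolation=2)
b=cv2.resize(im[190:295,435:590],None,fx=2.56,fy=2.56,interpolation=2)
c=cv2.resize(im[170:270,280:420],None,fx=2.85,fy=2.85,interpolation=2)
o=np.zeros((600,800,3),np.uint8)
o[:a.shape[0],:a.shape[1]]=a;o[:b.shape[0],400:400+b.shape[1]]=b;o[312:312+c.shape[0],:c.shape[1]]=c[:288]
cv2.imwrite('pics/crop1.png',o)
E
```

```text
case_a_mid 0.91 1205 px [309. 210.] c [560.1 104.3] wh [ 56.5 124.2] a 86.7 mean [558.6 104.1]
[[496.0, 80.0], [621.0, 73.0], [624.0, 129.0], [500.0, 136.0]]
case_a_mid 0.83 1349 px [294. 303.] c [340.5 137.8] wh [120.9  61.6] a 53.4 mean [340.8 137.8]
[[280.0, 108.0], [329.0, 71.0], [401.0, 168.0], [352.0, 205.0]]
case_a_mid 0.71 1156 px [145. 269.] c [418.2 481. ] wh [130.6  58.6] a 76.6 mean [419.6 489.4]
[[375.0, 424.0], [432.0, 411.0], [462.0, 538.0], [405.0, 551.0]]
case_a_mid 0.65 1458 px [213. 333.] c [269.6 326.6] wh [ 64.5 128.5] a 56.7 mean [271.9 325.3]
[[198.0, 335.0], [306.0, 264.0], [341.0, 318.0], [234.0, 389.0]]
case_a_mid 0.55 1388 px [403. 299.] c [ 350.6 -112.8] wh [121.2  62.8] a 14.5 mean [ 351.8 -112.8]
[[284.0, -98.0], [300.0, -158.0], [417.0, -128.0], [401.0, -67.0]]
lid_a 0.93 1194 px [390. 221.] c [535.2 -84.6] wh [119.2  59. ] a 4.8 mean [533.1 -85.7]
[[473.0, -60.0], [478.0, -119.0], [597.0, -109.0], [592.0, -50.0]]
lid_a 0.83 1224 px [404. 299.] c [ 350.4 -115.8] wh [118.3  57.8] a 12.3 mean [ 351.3 -115.7]
[[286.0, -100.0], [299.0, -157.0], [414.0, -131
[... 1420 characters left out ...]
2.0], [599.0, -204.0], [412.0, -202.0]]
stock_rack_floor 0.61 1237 px [390. 221.] c [541.4 -91.9] wh [127.5  60.6] a 3.4 mean [539.2 -92.1]
[[476.0, -65.0], [480.0, -126.0], [607.0, -118.0], [603.0, -58.0]]
repair_rack_floor 0.55 5059 px [211. 245.] c [479.8 354. ] wh [187.  221.6] a 5.5 mean [479.7 344. ]
[[376.0, 455.0], [397.0, 235.0], [583.0, 253.0], [562.0, 473.0]]
stock_rack_tube 0.97 8170 px [500. 236.] c [ 480.5 -293.1] wh [280.7 150. ] a 89.5 mean [ 479.8 -274. ]
[[404.0, -433.0], [554.0, -434.0], [557.0, -154.0], [407.0, -152.0]]
eggcup_mid 0.64 376 px [356. 251.] c [464.8  -5.5] wh [49.7 49.9] a 89.4 mean [464.5  -5.9]
[[440.0, -30.0], [489.0, -31.0], [490.0, 19.0], [440.0, 20.0]]
```

View pics/crop1.png

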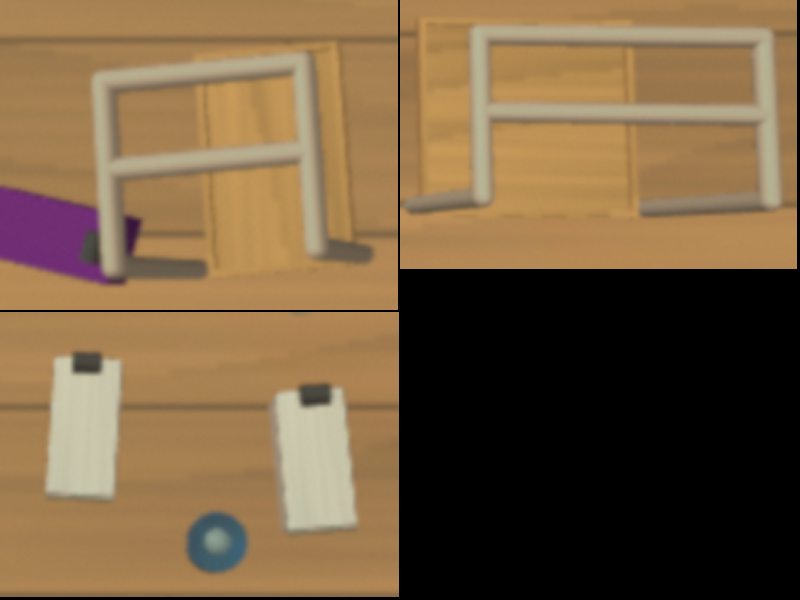

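```bash
python3 - <<'E'
from h import *
p=shot('top')
def f(L,s,ox,z,dx=0): 
    return np.array([ray(p,130*(ox==0)+435*(ox==1)+(x-dx)/s,190+y/s,z)[:2] for x,y in L])
for t,L,s,o,dx,T in(('rep',[(194,57),(338,43),(355,262),(212,275)],2.95,0,0,[(101,78),(303,62),(305,152),(110,166)]),('stock',[(420,19),(634,22),(637,215),(419,211)],2.56,1,400,[(480,34),(767,37),(767,113),(483,109)])):
    c=f(L,s,o,12,dx);q=f(T,s,o,215,dx)
    print(t,c.round(),'ctr',c.mean(0).round(1),'front/back/sides len',np.linalg.norm(c-np.roll(c,-1,0),axis=1).round())
    e=c[1]-c[0]; g=c[2]-c[3];h=c[3]-c[0];k=c[2]-c[1]
    print('yaws',[round(np.degrees(np.arctan2(v[1],v[0])),1) for v in(e,g,h,k)])
    m=(q[0]+q[1])/2;m2=(q[2]+q[3])/2;v=q[1]-q[0]
    print('tube',q.round(),m.round(1),m2.round(1),np.degrees(np.arctan2(v[1],v[0])).round(1))
# side image cross-check of cases
p=shot('side')
for n in('case_a_mid','lid_a'):
    for d in manip.search_frame(p,n): print(n,round(d['conf'],2),np.round(d['location']))
st()
E
```

```text
rep [[567. 384.]
 [579. 264.]
 [397. 246.]
 [387. 363.]] ctr [482.3 314.2] front/back/sides len [121. 182. 118. 181.]
yaws [np.float64(-84.4), np.float64(-84.7), np.float64(-173.5), np.float64(-174.5)]
tube [[519. 389.]
 [530. 252.]
 [468. 249.]
 [459. 380.]] [524.1 320.2] [463.7 314.6] -85.5
stock [[ 596. -220.]
 [ 593. -421.]
 [ 411. -415.]
 [ 414. -214.]] ctr [ 503.3 -317.5] front/back/sides len [201. 182. 201. 182.]
yaws [np.float64(-90.9), np.float64(-90.9), np.float64(178.1), np.float64(178.1)]
tube [[ 545. -211.]
 [ 542. -430.]
 [ 484. -426.]
 [ 487. -212.]] [ 543.6 -320.5] [ 485.1 -318.9] -90.7
case_a_mid 0.98 [263. 344.  50.]
case_a_mid 0.78 [539. 116.  48.]
case_a_mid 0.75 [348. -98.  42.]
case_a_mid 0.74 [334. 161.  48.]
case_a_mid 0.52 [395. 447.  71.]
lid_a 0.87 [265. 337.  51.]
lid_a 0.81 [533. -78.  49.]
lid_a 0.67 [ 341. -112.   49.]
lid_a 0.66 [339. 146.  48.]
lid_a 0.64 [400. 439.  73.]
lid_a 0.57 [552. 106.  53.]
{'clock': 1.7, 'eef_pos': [244.55, -492.631, 205.441], 'eef_rot': [-3.142, 0.0, 0.461], 'wrist_force': [-0.337, -0.333, -0.0], 'finger_gap': 94.327}
```

```bash
python3 - <<'E'
from h import *
p=shot('top')
f=lambda x,y,z: ray(p,280+x/2.85,170+(y-312)/2.85,z)[:2]
for t,L,k in(('A',[(54,358),(121,360),(113,497),(47,495)],(87,363)),('B',[(275,394),(343,389),(356,525),(288,530)],(315,395))):
    c=np.array([f(x,y,48) for x,y in L]); fm=(c[0]+c[1])/2; bm=(c[2]+c[3])/2; v=fm-bm
    a=np.arctan2(v[1],v[0]); u=v/np.linalg.norm(v)
    print(t,c.round(),'len',np.linalg.norm(v).round(),'yaw',np.degrees(a).round(1),'hinge',bm.round(1),'mid',(bm+55*u).round(1),'mid from front',(fm-57*u).round(1),'knob pred',(bm+103*u).round(1),(fm-9*u).round(1),'knob seen',f(*k,82).round(1))
E
```

```text
A [[616. 129.]
 [615.  73.]
 [500.  79.]
 [502. 134.]] len 115.0 yaw -2.9 hinge [500.7 106.5] mid [555.7 103.8] mid from front [558.6 103.6] knob pred [603.6 101.3] [606.6 101.2] knob seen [604.8 100.2]
B [[ 586.  -55.]
 [ 590. -111.]
 [ 477. -119.]
 [ 473.  -64.]] len 113.0 yaw 4.5 hinge [475.  -91.6] mid [529.8 -87.3] mid from front [531.  -87.2] knob pred [577.7 -83.5] [578.9 -83.4] knob seen [578.5 -82.5]
```

```bash
python3 -m crank '[{"offset":[0,0,0.04],"spin":-3},{"offset":[0,0,0.08],"spin":-6},{"offset":[0.025,0.031,0.09],"spin":-9},{"offset":[0.05,0.062,0.09],"spin":-12},{"offset":[0.075,0.093,0.09],"spin":-15},{"offset":[0.1,0.124,0.09],"spin":-18},{"offset":[0.125,0.155,0.09],"spin":-22},{"offset":[0.15,0.186,0.09],"spin":-22}]' 1 20
```

```text
clock: 2.42
eef_pos: [395.4, -304.9, 295.7]
eef_rot: [3.141, -0.0, 0.072]
wrist_force: [1.2, -0.1, -0.5]
finger_gap: 93.8
```

```bash
python3 -m crank '[{"offset":[0.023,0.028,0],"spin":0.5},{"offset":[0.046,0.056,0],"spin":0.5},{"offset":[0.07,0.084,0],"spin":0.5},{"offset":[0.093,0.112,0],"spin":0.5},{"offset":[0.115,0.139,-0.02],"spin":0.5},{"offset":[0.137,0.166,-0.04],"spin":0.5},{"offset":[0.16,0.194,-0.06],"spin":0.5},{"offset":[0.1825,0.222,-0.08],"spin":0.5}]' 0.7
python3 - <<'E'
from h import *
s=st();p=shot('wrist','w1.png')
E
```

```text
clock: 3.08
eef_pos: [578.7, -81.3, 214.8]
eef_rot: [3.141, -0.001, 0.081]
wrist_force: [0.3, 0.0, 0.6]
finger_gap: 65.8
{'clock': 3.083, 'eef_pos': [578.708, -81.336, 214.83], 'eef_rot': [3.141, -0.001, 0.081], 'wrist_force': [0.27, 0.033, 0.573], 'finger_gap': 65.79}
```

View pics/w1.png

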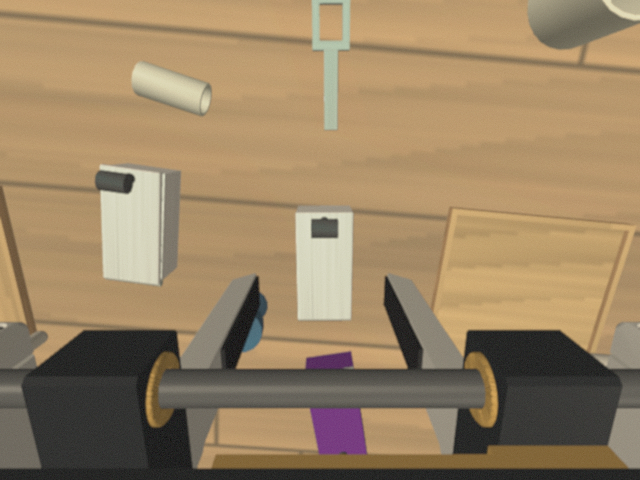

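```bash
cat >> h.py <<'E'
def wray(p,s,u,v,z):
    T=np.eye(4);T[:3,:3]=R.from_euler('xyz',s['eef_rot']).as_matrix();T[:3,3]=s['eef_pos']
    M=T@np.array(p['hand_eye']);d=M[:3,:3]@np.array([(u-p['cx'])/p['fx'],(v-p['cy'])/p['fy'],1]);c=M[:3,3]
    return (c+d*(z-c[2])/d[2]).round(1)
E
python3 - <<'E'
from h import *
s=manip.read_state();p=shot('wrist')
print('knobB',wray(p,s,324,228,80))
for t,L in(('B',[(297,212),(351,211),(351,319),(299,320)]),('A',[(102,168),(163,172),(159,283),(103,275)])): print(t,[wray(p,s,*q,48)[:2].tolist() for q in L])
print('knobA',wray(p,s,115,182,78))
print('stock front corners',wray(p,s,452,208,12),wray(p,s,634,228,12))
E
```

```text
knobB [582.3 -78.1  80. ]
B [[588.1, -52.0], [593.4, -103.1], [480.7, -115.0], [475.0, -61.6]]
A [[614.0, 130.0], [615.1, 74.0], [504.0, 81.4], [507.9, 136.9]]
knobA [606.8 102.3  78. ]
stock front corners [ 598.9 -211.6   12. ] [ 593.9 -408.1   12. ]
```

```bash
python3 -m crank '[{"offset":[0.001,0,-0.04],"spin":0.5},{"offset":[0.001,0.001,-0.08],"spin":0.5},{"offset":[0.001,0.001,-0.12],"spin":0.5},{"offset":[0.001,0.001,-0.145],"spin":0.5},{"offset":[0.001,0.001,-0.157],"spin":0.5},{"offset":[0.001,0.001,-0.157],"spin":0.5},{"offset":[0.001,0.001,-0.157],"spin":0.5},{"offset":[0.001,0.001,-0.157],"spin":0.5}]' 0.6 12
python3 -m crank '[{"offset":[0,0,0],"spin":0},{"offset":[0,0,0],"spin":0},{"offset":[0,0,0],"spin":0},{"offset":[0,0,0],"spin":0},{"offset":[0,0,0],"spin":0},{"offset":[0,0,0],"spin":0},{"offset":[0,0,0],"spin":0},{"offset":[0,0,0],"spin":0}]' 0 12
```

```text
clock: 3.85
eef_pos: [580.6, -78.6, 57.0]
eef_rot: [-3.141, 0.002, 0.093]
wrist_force: [-0.2, -0.0, 0.3]
finger_gap: 56.5
clock: 4.52
eef_pos: [581.0, -78.9, 57.4]
eef_rot: [-3.141, 0.001, 0.093]
wrist_force: [1.8, -3.9, 3.8]
finger_gap: 24.5
```

```bash
python3 -m crank '[{"offset":[-0.002,0,0.005],"spin":0},{"offset":[-0.004,0,0.01],"spin":0},{"offset":[-0.006,-0.0005,0.015],"spin":0},{"offset":[-0.0085,-0.001,0.02],"spin":0},{"offset":[-0.0115,-0.001,0.0245],"spin":0},{"offset":[-0.0144,-0.001,0.029],"spin":0},{"offset":[-0.0144,-0.001,0.029],"spin":0},{"offset":[-0.0144,-0.001,0.029],"spin":0}]'
python3 - <<'E'
from h import *
st();p=shot('side','s2.png');cv2.imwrite('pics/s2c.png',cv2.resize(p['pixels'][200:330,270:450,::-1],None,fx=4,fy=4))
E
```

```text
clock: 5.18
eef_pos: [566.9, -79.9, 86.9]
eef_rot: [-3.142, -0.0, 0.093]
wrist_force: [2.2, -0.6, -0.4]
finger_gap: 23.8
{'clock': 5.183, 'eef_pos': [566.857, -79.86, 86.91], 'eef_rot': [-3.142, -0.0, 0.093], 'wrist_force': [2.222, -0.566, -0.38], 'finger_gap': 23.834}
```

View pics/s2c.png

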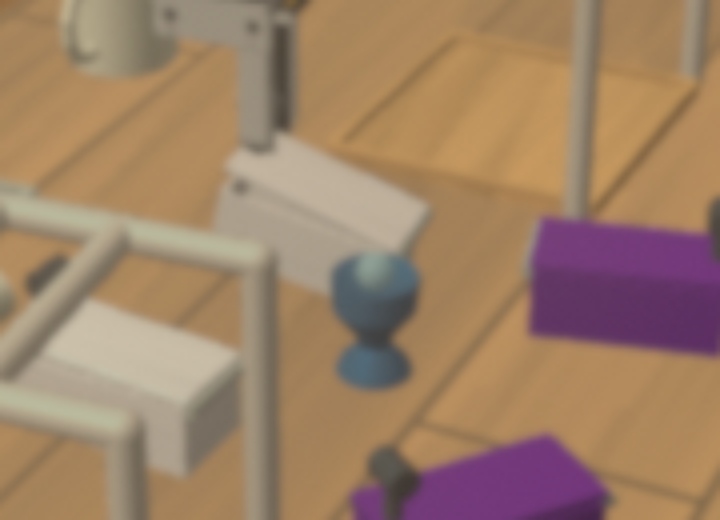

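```bash
python3 - <<'E'
from h import *
p=shot('side');a=np.radians(5);u=np.array([np.cos(a),np.sin(a)]);v=np.array([-u[1],u[0]]);h=np.array([477,-90.])
P=lambda f,w,z:proj(p,[*(h+f*u+w*v),z])
crop=lambda q:((q-[270,200])*4).round().tolist()
def case(t,th): # case tilted t about rear bottom edge, lid th
    rot=lambda f,z,t:(f*np.cos(t)-z*np.sin(t),f*np.sin(t)+z*np.cos(t))
    o={}
    for n,(f,z) in dict(bf=(110,0),tf=(110,42)).items():
        F,Z=rot(f,z,t);o[n]=[crop(P(F,s,Z)) for s in(28,-28)]
    H=rot(0,42,t)
    for n,(f,z) in dict(lidbot=(114,0),lidtop=(114,6),rear=(0,6)).items():
        F,Z=rot(f,z,t+th);o[n]=[crop(P(F+H[0],s,Z+H[1])) for s in(28,-28)]
    print(t,th,o)
case(0,.3);case(.16,.14)
im=cv2.imread('pics/side0.png')[200:330,270:450]
b=cv2.imread('pics/s2.png')[200:330,270:450]
cv2.imwrite('pics/cmp.png',np.hstack([cv2.resize(x[20:85,40:110],None,fx=5.7,fy=5.7,interpolation=2) for x in(im,b)]))
E
```

```text
0 0.3 {'bf': [[220.0, 275.0], [256.0, 232.0]], 'tf': [[219.0, 214.0], [255.0, 172.0]], 'lidbot': [[219.0, 165.0], [256.0, 124.0]], 'lidtop': [[222.0, 156.0], [259.0, 116.0]], 'rear': [[397.0, 241.0], [429.0, 197.0]]}
0.16 0.14 {'bf': [[222.0, 250.0], [258.0, 208.0]], 'tf': [[231.0, 192.0], [267.0, 150.0]], 'lidbot': [[230.0, 167.0], [266.0, 126.0]], 'lidtop': [[233.0, 159.0], [269.0, 118.0]], 'rear': [[408.0, 244.0], [440.0, 199.0]]}
```

View pics/cmp.png

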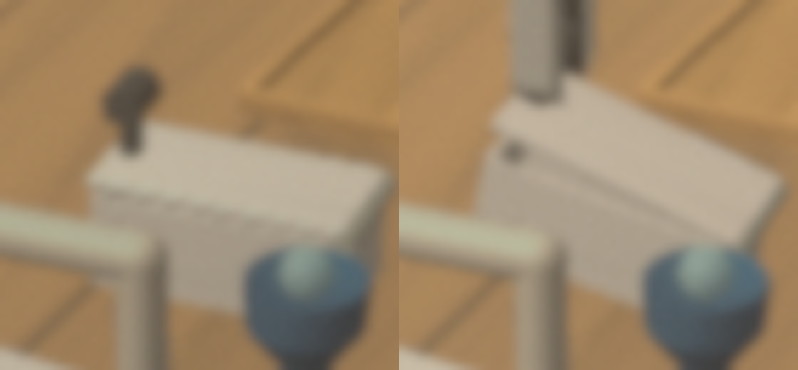

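```bash
python3 -m crank '[{"offset":[0.003,0,-0.005],"spin":0},{"offset":[0.006,0.0003,-0.01],"spin":0},{"offset":[0.0082,0.0005,-0.015],"spin":0},{"offset":[0.0102,0.001,-0.0195],"spin":0},{"offset":[0.0122,0.001,-0.0245],"spin":0},{"offset":[0.0141,0.001,-0.029],"spin":0},{"offset":[0.0141,0.001,-0.029],"spin":0},{"offset":[0.0141,0.001,-0.029],"spin":0}]'
python3 -m crank '[{"offset":[0,0,0],"spin":0},{"offset":[0,0,0],"spin":0},{"offset":[0,0,0],"spin":0},{"offset":[0,0,0],"spin":0},{"offset":[0,0,0.02],"spin":0},{"offset":[0,0.01,0.06],"spin":0},{"offset":[0.005,0.04,0.085],"spin":0},{"offset":[0.01,0.075,0.085],"spin":-4}]' 0.6
```

```text
clock: 5.95
eef_pos: [581.7, -78.8, 57.3]
eef_rot: [3.142, -0.001, 0.093]
wrist_force: [3.3, 0.1, -0.2]
finger_gap: 23.4
clock: 6.62
eef_pos: [593.7, -4.4, 148.2]
eef_rot: [3.141, -0.009, 0.022]
wrist_force: [0.7, -0.5, 1.0]
finger_gap: 56.4
```

```bash
python3 -m crank '[{"offset":[0.004,0.038,0],"spin":-2},{"offset":[0.008,0.075,0],"spin":-4.3},{"offset":[0.012,0.1,0],"spin":-4.3},{"offset":[0.012,0.106,-0.03],"spin":-4.3},{"offset":[0.012,0.106,-0.065],"spin":-4.3},{"offset":[0.012,0.106,-0.091],"spin":-4.3},{"offset":[0.012,0.106,-0.091],"spin":-4.3},{"offset":[0.012,0.106,-0.091],"spin":-4.3}]'
python3 -m crank '[{"offset":[0,0,0],"spin":0},{"offset":[0,0,0],"spin":0},{"offset":[0,0,0],"spin":0},{"offset":[0,0,0],"spin":0},{"offset":[0,0,0],"spin":0},{"offset":[0,0,0],"spin":0},{"offset":[0,0,0],"spin":0},{"offset":[0,0,0],"spin":0}]' 0 10
```

```text
clock: 7.28
eef_pos: [605.3, 101.5, 56.9]
eef_rot: [3.14, -0.007, -0.053]
wrist_force: [0.2, 0.5, 0.7]
finger_gap: 56.5
clock: 7.95
eef_pos: [605.7, 101.4, 57.4]
eef_rot: [3.14, -0.008, -0.053]
wrist_force: [1.5, -1.9, 3.6]
finger_gap: 23.6
```

```bash
python3 -m crank '[{"offset":[-0.002,0,0.005],"spin":0},{"offset":[-0.004,0,0.01],"spin":0},{"offset":[-0.006,0.0003,0.015],"spin":0},{"offset":[-0.0085,0.0005,0.02],"spin":0},{"offset":[-0.0115,0.0006,0.0245],"spin":0},{"offset":[-0.0144,0.0007,0.029],"spin":0},{"offset":[-0.0144,0.0007,0.029],"spin":0},{"offset":[-0.0144,0.0007,0.029],"spin":0}]'
python3 - <<'E'
from h import *
st();p=shot('side','s3.png');cv2.imwrite('pics/s3c.png',cv2.resize(p['pixels'][220:340,230:410,::-1],None,fx=4,fy=4,interpolation=2))
E
```

```text
clock: 8.62
eef_pos: [591.1, 102.2, 86.8]
eef_rot: [3.14, -0.008, -0.053]
wrist_force: [-1.6, -0.4, -1.0]
finger_gap: 24.2
{'clock': 8.617, 'eef_pos': [591.118, 102.174, 86.766], 'eef_rot': [3.14, -0.008, -0.053], 'wrist_force': [-1.605, -0.415, -1.004], 'finger_gap': 24.186}
```

View pics/s3c.png

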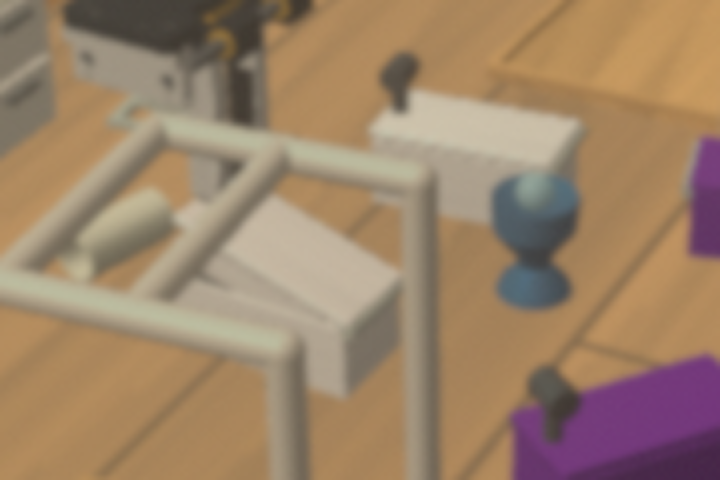

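```bash
python3 -m crank '[{"offset":[-0.009,0.0005,0.0105],"spin":0},{"offset":[-0.018,0.001,0.0195],"spin":0},{"offset":[-0.028,0.0015,0.0275],"spin":0},{"offset":[-0.039,0.002,0.034],"spin":0},{"offset":[-0.0505,0.0025,0.0392],"spin":0},{"offset":[-0.063,0.003,0.043],"spin":0},{"offset":[-0.0755,0.0037,0.0455],"spin":0},{"offset":[-0.089,0.0045,0.046],"spin":0}]'
python3 -m crank '[{"offset":[-0.001,0,0],"spin":0},{"offset":[-0.001,0,0],"spin":0},{"offset":[-0.001,0,0],"spin":0},{"offset":[-0.001,0,0],"spin":0},{"offset":[-0.001,0,0],"spin":0},{"offset":[-0.001,0,0],"spin":0},{"offset":[-0.001,0,0],"spin":0},{"offset":[-0.001,0,0],"spin":0}]'
python3 - <<'E'
from h import *
st();p=shot('side','s4.png');cv2.imwrite('pics/s4c.png',cv2.resize(p['pixels'][200:340,230:410,::-1],None,fx=4,fy=4,interpolation=2))
E
```

```text
clock: 9.33
eef_pos: [501.9, 106.7, 132.7]
eef_rot: [3.14, -0.009, -0.053]
wrist_force: [0.5, 0.7, -3.0]
finger_gap: 23.9
clock: 10.0
eef_pos: [501.0, 106.6, 132.4]
eef_rot: [3.14, -0.008, -0.053]
wrist_force: [-0.6, -0.1, -3.3]
finger_gap: 23.7
{'clock': 10.0, 'eef_pos': [501.029, 106.624, 132.422], 'eef_rot': [3.14, -0.008, -0.053], 'wrist_force': [-0.609, -0.081, -3.344], 'finger_gap': 23.667}
```

```bash
python3 -m crank '[{"offset":[0,0,0],"spin":0},{"offset":[0,0,0],"spin":0},{"offset":[0,0,0],"spin":0},{"offset":[0,0,0.03],"spin":0},{"offset":[0,0,0.07],"spin":0},{"offset":[0,0,0.1],"spin":0},{"offset":[0.04,-0.002,0.1],"spin":0},{"offset":[0.08,-0.004,0.1],"spin":0}]' 0.8
python3 - <<'E'
from h import *
st();p=shot('side','s5.png');cv2.imwrite('pics/s5c.png',cv2.resize(p['pixels'][160:340,230:410,::-1],None,fx=3.3,fy=3.3,interpolation=2))
s=manip.read_state();p=shot('wrist','w5.png')
for d in manip.search_frame(p,'case_a_mid')[:2]:print(d['conf'],d['location'])
E
```

```text
clock: 10.72
eef_pos: [582.5, 102.9, 236.7]
eef_rot: [3.142, -0.016, -0.053]
wrist_force: [0.5, -0.0, 0.1]
finger_gap: 73.0
{'clock': 10.717, 'eef_pos': [582.468, 102.867, 236.672], 'eef_rot': [3.142, -0.016, -0.053], 'wrist_force': [0.514, -0.019, 0.122], 'finger_gap': 73.004}
0.82 [303.6, 273.9, 38.4]
0.78 [526.5, 105.7, 47.0]
```

View pics/s5c.png

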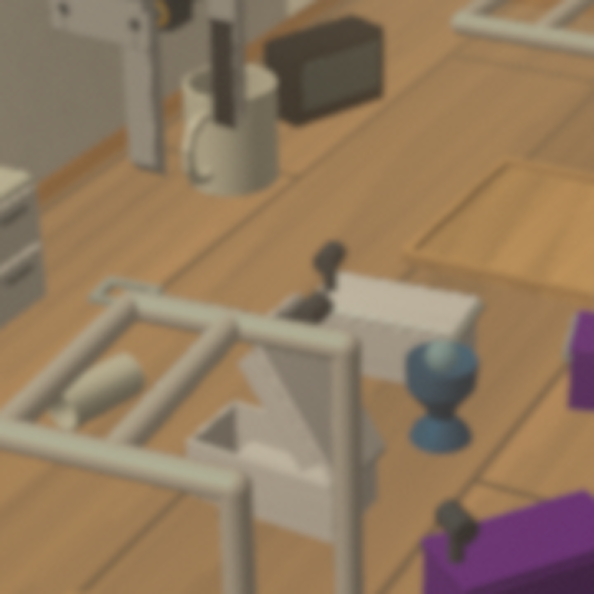

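```bash
python3 - <<'E'
from h import *
p=shot('side');a=np.radians(-3);u=np.array([np.cos(a),np.sin(a)]);v=np.array([-u[1],u[0]]);h=np.array([502.5,106.5])
crop=lambda f,w,z:((proj(p,[*(h+f*u+w*v),z])-[230,160])*3.3).round().tolist()
print('front top corners',crop(110,28,42),crop(110,-28,42),'hinge',crop(0,28,42),crop(0,-28,42),'front bottom',crop(110,28,0))
for t in(.7,.85,1.,1.15,1.3):
    c,s=np.cos(t),np.sin(t)
    k=103*c-33*s,42+103*s+33*c
    print(t,'tip',crop(114*c,28,42+114*s),crop(114*c,-28,42+114*s),'knob',crop(k[0],12,k[1]),crop(k[0],-12,k[1]))
E
```

```text
front top corners [140.0, 421.0] [189.0, 382.0] hinge [283.0, 468.0] [329.0, 426.0] front bottom [144.0, 475.0]
0.7 tip [163.0, 333.0] [212.0, 295.0] knob [215.0, 308.0] [236.0, 292.0]
0.85 tip [177.0, 320.0] [227.0, 283.0] knob [233.0, 303.0] [255.0, 286.0]
1.0 tip [194.0, 311.0] [244.0, 274.0] knob [254.0, 301.0] [275.0, 285.0]
1.15 tip [214.0, 306.0] [264.0, 268.0] knob [276.0, 303.0] [297.0, 287.0]
1.3 tip [236.0, 304.0] [285.0, 266.0] knob [298.0, 309.0] [319.0, 292.0]
```

View pics/w5.png

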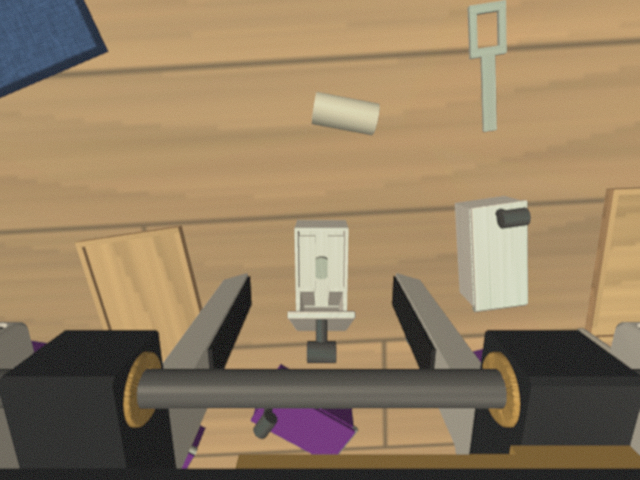

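```bash
python3 - <<'E'
from h import *
from scipy.optimize import least_squares
s=manip.read_state();p=shot('wrist')
L=[wray(p,s,295,228,42),wray(p,s,348,228,42)];print('front corners',L,'front bottom',wray(p,s,300,222,0),wray(p,s,345,222,0))
fx=(L[0][0]+L[1][0])/2
tip=lambda z:wray(p,s,321,314,z)[0]; kn=lambda z:wray(p,s,321,352,z)[0]
def res(q):
    h,t=q;c,S=np.cos(t),np.sin(t)
    return [h+110-fx, h+114*c-tip(42+114*S), h+103*c-33*S-kn(42+103*S+33*c)]
r=least_squares(res,[475,1.],x_scale=[10,.1],diff_step=1e-2);print(r.x,r.fun,'knob',r.x[0]+103*np.cos(r.x[1])-33*np.sin(r.x[1]),42+103*np.sin(r.x[1])+33*np.cos(r.x[1]),wray(p,s,321,352,150))
print('case edges mid',wray(p,s,297,290,42),wray(p,s,347,290,42))
E
```

```text
front corners [array([572.6, 130.5,  42. ]), array([569.6,  75.5,  42. ])] front bottom [569.9 127.8   0. ] [567.2  76.    0. ]
[461.12616198   0.99971967] [ 0.02616198  1.94751375 -2.0619493 ] knob 489.0380506975064 146.4936671214327 [493.2 107.8 150. ]
case edges mid [503.5 133.3  42. ] [500.6  78.9  42. ]
```

```bash
python3 -m crank '[{"offset":[-0.02,0.001,-0.03],"spin":0},{"offset":[-0.036,0.002,-0.06],"spin":0},{"offset":[-0.036,0.002,-0.095],"spin":0},{"offset":[-0.036,0.002,-0.115],"spin":0},{"offset":[-0.036,0.002,-0.117],"spin":0},{"offset":[-0.036,0.002,-0.117],"spin":0},{"offset":[-0.04,0.002,-0.117],"spin":0},{"offset":[-0.044,0.002,-0.117],"spin":0}]' 0
python3 -m crank '[{"offset":[-0.005,0,0],"spin":0},{"offset":[-0.01,0,0],"spin":0},{"offset":[-0.015,0,0],"spin":0},{"offset":[-0.02,0,0],"spin":0},{"offset":[-0.025,0,0],"spin":0},{"offset":[-0.03,0,0],"spin":0},{"offset":[-0.034,0,0],"spin":0},{"offset":[-0.036,0,0],"spin":0}]'
python3 - <<'E'
from h import *
s=st();p=shot('wrist','w6.png')
E
```

```text
clock: 11.63
eef_pos: [537.2, 104.8, 117.2]
eef_rot: [3.141, -0.011, -0.053]
wrist_force: [1.8, 0.5, 0.7]
finger_gap: 25.1
clock: 12.3
eef_pos: [501.5, 104.6, 118.6]
eef_rot: [3.141, -0.015, -0.053]
wrist_force: [3.0, -2.0, 6.5]
finger_gap: 0.7
{'clock': 12.3, 'eef_pos': [501.534, 104.584, 118.638], 'eef_rot': [3.141, -0.015, -0.053], 'wrist_force': [2.971, -1.97, 6.466], 'finger_gap': 0.711}
```

```bash
python3 -m crank '[{"offset":[0.01,0,0],"spin":0},{"offset":[0.03,0,0.01],"spin":0},{"offset":[0.05,-0.001,0.04],"spin":0},{"offset":[0.07,-0.001,0.08],"spin":0},{"offset":[0.08,-0.002,0.118],"spin":0},{"offset":[0.081,-0.002,0.118],"spin":0},{"offset":[0.081,-0.002,0.118],"spin":0},{"offset":[0.081,-0.002,0.118],"spin":0}]' 0.8
python3 - <<'E'
from h import *
s=st();p=shot('wrist','w7.png')
a=cv2.imread('pics/w7.png');b=cv2.imread('pics/w6.png')
cv2.imwrite('pics/w7c.png',np.hstack([cv2.resize(x,(400,300)) for x in(b,)]+[cv2.resize(a[190:400,180:460],(400,300))]))
E
```

```text
clock: 13.02
eef_pos: [581.6, 102.6, 236.0]
eef_rot: [3.141, -0.013, -0.053]
wrist_force: [-0.4, 0.4, -0.3]
finger_gap: 50.1
{'clock': 13.017, 'eef_pos': [581.65, 102.579, 235.96], 'eef_rot': [3.141, -0.013, -0.053], 'wrist_force': [-0.407, 0.403, -0.338], 'finger_gap': 50.12}
```

View pics/w7c.png

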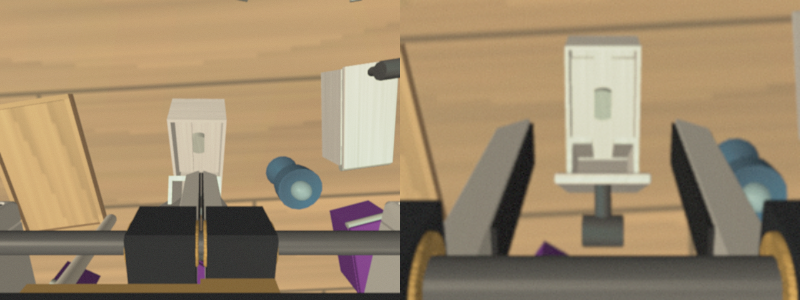

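```bash
cat > fit.py <<'E'
from h import *
from scipy.optimize import least_squares
def fit(p,s,frow,trow,krow,u=321):
    fx=wray(p,s,u,frow,42)[0]
    def res(q):
        h,t=q;c,S=np.cos(t),np.sin(t)
        return [h+110-fx, h+114*c-wray(p,s,u,trow,42+114*S)[0], h+103*c-33*S-wray(p,s,u,krow,42+103*S+33*c)[0]]
    r=least_squares(res,[475,1.],x_scale=[10,.1],diff_step=1e-2);print('front',fx,'hinge,th',r.x.round(2),r.fun.round(1))
E
python3 - <<'E'
from fit import *
s=manip.read_state();p=shot('wrist')
g=p['pixels'][195:375,322].astype(int).sum(1)
print([(195+i,int(x)) for i,x in enumerate(g) if i<45 or 110<i<140][::1])
fit(p,s,222,315,352);fit(p,s,222,318,352)
print(wray(p,s,295.5,222,42),wray(p,s,348.7,222,42))
E
```

```text
[(195, 446), (196, 443), (197, 436), (198, 447), (199, 449), (200, 453), (201, 452), (202, 447), (203, 448), (204, 445), (205, 427), (206, 410), (207, 407), (208, 371), (209, 350), (210, 348), (211, 366), (212, 396), (213, 417), (214, 426), (215, 429), (216, 420), (217, 431), (218, 425), (219, 405), (220, 441), (221, 500), (222, 599), (223, 646), (224, 645), (225, 643), (226, 647), (227, 642), (228, 644), (229, 646), (230, 644), (231, 641), (232, 651), (233, 643), (234, 652), (235, 642), (236, 649), (237, 649), (238, 646), (239, 647), (306, 427), (307, 420), (308, 419), (309, 418), (310, 415), (311, 489), (312, 597), (313, 646), (314, 657), (315, 661), (316, 661), (317, 636), (318, 519), (319, 354), (320, 277), (321, 271), (322, 276), (323, 257), (324, 268), (325, 268), (326, 267), (327, 267), (328, 266), (329, 271), (330, 269), (331, 265), (332, 270), (333, 261), (334, 276)]
front 578.1 hinge,th [468.17   1.07] [ 0.1  2.  -2. ]
front 578.1 hinge,th [468.2    1.08] [ 0.1  3.3 -3.3]
[579.5 130.   42. ] [576.5  74.4  42. ]
```

```bash
cat > fit.py <<'E'
from h import *
from scipy.optimize import least_squares
def edges(im,u=328):
    g=cv2.GaussianBlur(im[:,u-2:u+3].astype(np.float32).sum(2).mean(1)[:,None],(1,3),0)[:,0];d=np.diff(g)
    return [(i,int(d[i])) for i in range(190,375) if abs(d[i])>35 and abs(d[i])>=max(abs(d[i-1]),abs(d[i+1]))]
def fit(p,s,frow,t1,t2,u=322):
    W=lambda r,z:wray(p,s,u,r,z)[0]
    fx=W(frow,42)
    def res(q):
        h,t=q;c,S=np.cos(t),np.sin(t)
        return [h+110-fx, h+114*c-W(t1,42+114*S), h+114*c-6*S-W(t2,42+114*S+6*c)]
    r=least_squares(res,[475,1.],x_scale=[10,.1],diff_step=1e-2);print('front',fx,'hinge,th',r.x.round(2),r.fun.round(1))
E
python3 - <<'E'
from fit import *
for f in('w5.png','w7.png'): print(f,edges(cv2.imread('pics/'+f)[:,:,::-1],330))
E
```

```text
w5.png [(227, 71), (291, -57), (304, 43), (307, -45), (311, 75), (317, -71), (340, -86), (362, 72), (368, -94)]
w7.png [(221, 75), (290, -62), (299, 50), (302, -48), (311, 80), (318, -93), (340, -57), (362, 73), (368, -104)]
```

```bash
python3 - <<'E'
from fit import *
s=dict(manip.read_state());p=shot('wrist')
fit(p,s,221.7,311.5,318);
s['eef_pos']=[582.468,102.867,236.672];s['eef_rot']=[3.142,-0.016,-0.053]
fit(p,s,227.5,311.5,317.5)
p=shot('top','t7.png');m=p['pixels']
for d in manip.masks_of(p,'case_a_mid')[:6]:
    pts=np.argwhere(d['mask'])[:,::-1]
    c=pts.mean(0)
    if 270<c[0]<340 and c[1]<280: print(d['conf'],c.round(),pts.min(0),pts.max(0),ray(p,c[0],pts[:,1].min(),42).round())
E
```

```text
front 578.3 hinge,th [468.3    1.06] [-0.   0.4 -0.4]
front 573.6 hinge,th [463.58   1.01] [-0.   0.6 -0.6]
```

```bash
python3 - <<'E'
from fit import *
im=cv2.imread('pics/w6.png')[:,:,::-1]
s=dict(manip.read_state());p=shot('wrist')
s['eef_pos']=[501.534,104.584,118.638];s['eef_rot']=[3.141,-0.015,-0.053]
for u in(285,310,345): 
    g=cv2.GaussianBlur(im[:,u-2:u+3].astype(np.float32).sum(2).mean(1)[:,None],(1,3),0)[:,0];d=np.diff(g)
    e=[(i,int(d[i])) for i in range(100,340) if abs(d[i])>30 and abs(d[i])>=max(abs(d[i-1]),abs(d[i+1]))]
    print(u,[(i,x,wray(p,s,u,i+.5,42)[0],wray(p,s,u,i+.5,145)[0]) for i,x in e])
E
```

```text
285 [(157, 36, np.float64(568.9), np.float64(571.1)), (280, 107, np.float64(479.1), np.float64(517.2)), (289, -100, np.float64(471.9), np.float64(512.9)), (329, -71, np.float64(438.8), np.float64(493.0))]
310 [(157, 37, np.float64(568.0), np.float64(570.5)), (275, -50, np.float64(482.1), np.float64(519.0)), (329, -92, np.float64(437.7), np.float64(492.4))]
345 [(157, 36, np.float64(566.7), np.float64(569.8)), (329, -89, np.float64(436.3), np.float64(491.5))]
```

```bash
python3 - <<'E'
import cv2,numpy as np
a=cv2.imread('pics/w6.png')[140:380,220:420];b=cv2.imread('pics/w7.png')[190:390,220:420]
cv2.imwrite('pics/z.png',np.hstack([cv2.resize(a,(400,480),interpolation=2),cv2.resize(b,(400,480),interpolation=2)]))
E
```

```text
(no output)
```

View pics/z.png

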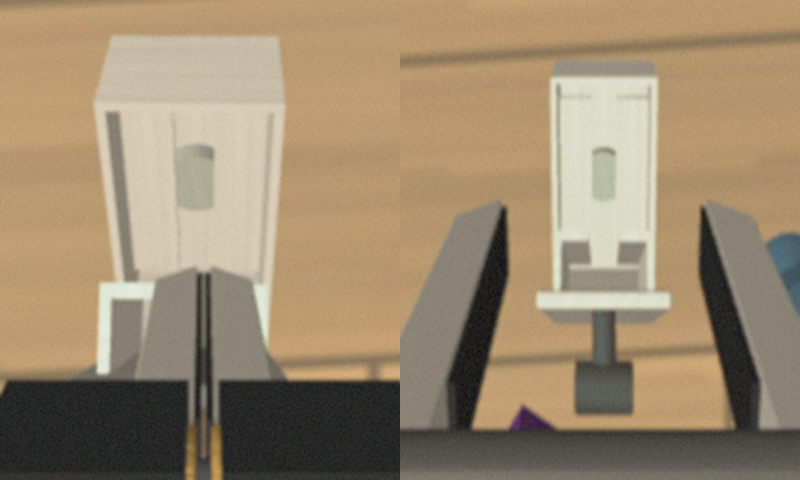

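```bash
python3 - <<'E'
from fit import *
s=dict(manip.read_state());w=shot('wrist');p=shot('side','s7.png')
def blob(im,x0,x1,y0,y1,th):
    g=im[y0:y1,x0:x1].astype(int).max(2)<th
    n,l,stt,c=cv2.connectedComponentsWithStats(g.astype(np.uint8))
    return [((c[i]+[x0,y0]).round(1).tolist(),stt[i,:].tolist()) for i in range(1,n) if stt[i,4]>15]
print('side',blob(p['pixels'],280,350,225,285,95));print('wrist',blob(w['pixels'],300,345,325,375,110))
T=np.eye(4);T[:3,:3]=R.from_euler('xyz',s['eef_rot']).as_matrix();T[:3,3]=s['eef_pos'];M=T@np.array(w['hand_eye']);print('wcam',M[:3,3].round())
def tri(ps,pw):
    E=np.array(p['extrinsics']);c1=-E[:3,:3].T@E[:3,3];d1=ray(p,*ps,0)-c1;c2=M[:3,3];d2=wray(w,s,*pw,0)-c2
    A=np.stack([d1,-d2],1);t=np.linalg.lstsq(A,c2-c1,rcond=None)[0];a=c1+t[0]*d1;b=c2+t[1]*d2;return a.round(1),b.round(1)
o=blob(p['pixels'],280,350,225,285,95)
for q in o: print(q[0],tri(q[0],(322,351)))
# old frame
s['eef_pos']=[582.468,102.867,236.672];s['eef_rot']=[3.142,-0.016,-0.053]
T[:3,:3]=R.from_euler('xyz',s['eef_rot']).as_matrix();T[:3,3]=s['eef_pos'];M=T@np.array(w['hand_eye'])
print('w5',tri((230+305/3.3,160+305/3.3),(321,352)))
E
```

```text
side [([329.5, 239.2], [46, 9, 8, 14, 55]), ([327.0, 253.6], [40, 24, 13, 9, 60])]
wrist [([321.6, 347.2], [8, 0, 28, 38, 797]), ([322.0, 371.5], [0, 44, 45, 6, 270])]
wcam [655. 100. 417.]
[329.5, 239.2] (array([490.4,  95.5, 173.4]), array([502.9, 106.7, 166.1]))
[327.0, 253.6] (array([490.4, 107. , 146.2]), array([490.7, 107.3, 146. ]))
w5 (array([498. , 112.1, 149.6]), array([493.9, 108.3, 152. ]))
```

```bash
python3 -m crank '[{"offset":[-0.01,0.001,-0.03],"spin":0},{"offset":[-0.02,0.002,-0.06],"spin":0},{"offset":[-0.03,0.002,-0.09],"spin":0},{"offset":[-0.03,0.002,-0.114],"spin":0},{"offset":[-0.035,0.002,-0.116],"spin":0},{"offset":[-0.038,0.002,-0.116],"spin":0},{"offset":[-0.042,0.002,-0.116],"spin":0},{"offset":[-0.045,0.002,-0.116],"spin":0}]' 0
python3 -m crank '[{"offset":[-0.002,0,0],"spin":0},{"offset":[-0.005,0,0],"spin":0},{"offset":[-0.008,0,0],"spin":0},{"offset":[-0.011,0,0],"spin":0},{"offset":[-0.014,0,0],"spin":0},{"offset":[-0.017,0,0],"spin":0},{"offset":[-0.019,0,0],"spin":0},{"offset":[-0.02,0,0],"spin":0}]'
python3 - <<'E'
from h import *
s=st();p=shot('wrist','w8.png')
E
python3 -m crank '[{"offset":[0.005,0,0],"spin":0},{"offset":[0.02,0,0.01],"spin":0},{"offset":[0.035,-0.001,0.04],"spin":0},{"offset":[0.05,-0.001,0.08],"spin":0},{"offset":[0.065,-0.002,0.116],"spin":0},{"offset":[0.065,-0.002,0.116],"spin":0},{"offset":[0.065,-0.002,0.116],"spin":0},{"offset":[0.065,-0.002,0.116],"spin":0}]' 0.8
python3 - <<'E'
from fit import *
s=st();p=shot('wrist','w9.png')
for u in(315,330):print(edges(p['pixels'],u))
w8=cv2.imread('pics/w8.png')[:,:,::-1]
for u in(290,350):print('w8',edges(w8,u))
E
```

```text
clock: 14.08
eef_pos: [537.7, 104.7, 122.1]
eef_rot: [3.141, -0.016, -0.053]
wrist_force: [0.3, 0.1, -0.6]
finger_gap: 25.2
clock: 14.75
eef_pos: [517.4, 104.7, 122.2]
eef_rot: [3.141, -0.017, -0.053]
wrist_force: [1.4, 0.1, 1.6]
finger_gap: 0.5
{'clock': 14.75, 'eef_pos': [517.422, 104.744, 122.171], 'eef_rot': [3.141, -0.017, -0.053], 'wrist_force': [1.443, 0.099, 1.624], 'finger_gap': 0.542}
clock: 15.47
eef_pos: [582.0, 102.7, 236.7]
eef_rot: [3.141, -0.014, -0.053]
wrist_force: [0.6, -0.2, -0.6]
finger_gap: 50.4
{'clock': 15.467, 'eef_pos': [581.96, 102.672, 236.722], 'eef_rot': [3.141, -0.014, -0.053], 'wrist_force': [0.568, -0.218, -0.634], 'finger_gap': 50.432}
[(221, 77), (299, -48), (319, -57), (333, 104), (340, -89), (360, -60)]
[(221, 70), (298, -85), (302, 66), (307, -51), (319, -52), (333, 104), (339, -70), (359, -81)]
w8 [(278, 43), (287, -107), (329, -92)]
w8 [(287, -59), (329, -88)]
```

```bash
python3 - <<'E'
from fit import *
s=manip.read_state();p=shot('wrist')
fit(p,s,221.7,333.5,340)
g=p['pixels'][240].astype(int).sum(1);d=np.diff(g);print([(i,int(d[i])) for i in range(270,380) if abs(d[i])>90])
g=p['pixels'][280].astype(int).sum(1);d=np.diff(g);print([(i,int(d[i])) for i in range(270,380) if abs(d[i])>90])
for u,v in((295,240),(349,240),(297,280),(348,280)): print(wray(p,s,u,v,42))
E
```

```text
front 578.6 hinge,th [468.62   1.22] [ 0.   0.5 -0.5]
[(348, -92)]
[(298, -106), (300, 97), (347, -95), (373, -107), (374, -122), (376, 91), (377, 129)]
[560.4 132.1  42. ]
[557.3  74.8  42. ]
[515.2 133.1  42. ]
[512.2  77.4  42. ]
```

```bash
python3 -m crank '[{"offset":[-0.01,0.001,-0.03],"spin":0},{"offset":[-0.023,0.001,-0.07],"spin":0},{"offset":[-0.023,0.001,-0.11],"spin":0},{"offset":[-0.023,0.001,-0.15],"spin":0},{"offset":[-0.023,0.001,-0.185],"spin":0},{"offset":[-0.023,0.001,-0.215],"spin":0},{"offset":[-0.023,0.001,-0.229],"spin":0},{"offset":[-0.023,0.001,-0.229],"spin":0}]' 0.82
python3 -m crank '[{"offset":[0,0,0],"spin":0},{"offset":[0,0,0],"spin":0},{"offset":[0,0,0],"spin":0},{"offset":[0,0,0],"spin":0},{"offset":[0,0,0],"spin":0},{"offset":[0,0,0],"spin":0},{"offset":[0,0,0],"spin":0},{"offset":[0,0,0],"spin":0}]' 0 45
```

```text
clock: 16.23
eef_pos: [555.7, 103.4, 3.1]
eef_rot: [3.14, -0.006, -0.053]
wrist_force: [-0.6, 0.6, -0.0]
finger_gap: 77.1
clock: 16.9
eef_pos: [556.3, 103.5, 4.3]
eef_rot: [3.14, -0.008, -0.053]
wrist_force: [-2.2, 0.0, 7.0]
finger_gap: 55.6
```

```bash
python3 -m crank '[{"offset":[0,0,0.005],"spin":0},{"offset":[0,0,0.015],"spin":0},{"offset":[0,0,0.03],"spin":0},{"offset":[0,0,0.05],"spin":0},{"offset":[0,0,0.07],"spin":0},{"offset":[0,0,0.09],"spin":0},{"offset":[0,0,0.11],"spin":0},{"offset":[0,0,0.12],"spin":0}]' 0 55
python3 - <<'E'
from fit import *
s=st();p=shot('wrist','w10.png')
for u in(315,330):print(edges(p['pixels'],u))
q=shot('side','s10.png')
E
```

```text
clock: 17.57
eef_pos: [556.9, 103.6, 127.4]
eef_rot: [3.14, -0.011, -0.053]
wrist_force: [1.2, 0.7, -3.8]
finger_gap: 55.5
{'clock': 17.567, 'eef_pos': [556.934, 103.597, 127.426], 'eef_rot': [3.14, -0.011, -0.053], 'wrist_force': [1.155, 0.694, -3.803], 'finger_gap': 55.502}
[(273, 79), (324, -76), (330, 41), (368, -125)]
[(273, 79), (325, -100), (331, 70), (368, -121)]
```

```bash
python3 - <<'E'
from fit import *
s=manip.read_state();p=shot('wrist')
for z in(160,165,170): print(wray(p,s,322,273.5,z))
g=p['pixels'][200:300,322].astype(int).sum(1);print(g[40:80])
E
python3 - <<'E'
import cv2
a=cv2.imread('pics/s10.png')[170:330,210:430];cv2.imwrite('pics/s10c.png',cv2.resize(a,None,fx=3.6,fy=3.6,interpolation=2))
E
```

```text
[577.9 102.8 160. ]
[579.7 102.7 165. ]
[581.5 102.6 170. ]
[432 436 444 441 429 434 435 440 433 420 410 403 413 418 418 410 415 406
 423 419 435 412 423 423 419 421 415 428 413 433 418 415 417 453 555 623
 637 637 643 638]
```

View pics/s10c.png

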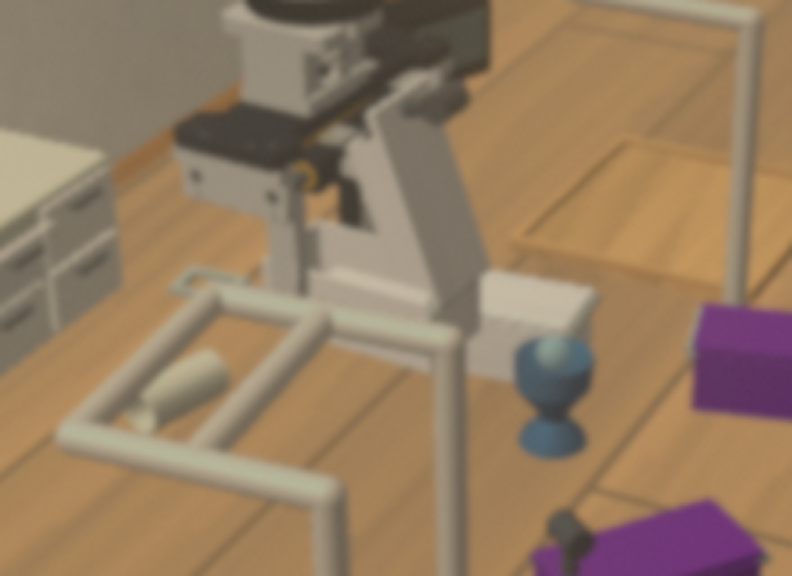

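```bash
python3 -m crank '[{"offset":[0.008,-0.01,0],"spin":0},{"offset":[0.02,-0.03,0],"spin":0},{"offset":[0.035,-0.06,0],"spin":0},{"offset":[0.05,-0.09,0],"spin":0.5},{"offset":[0.065,-0.12,0],"spin":1},{"offset":[0.08,-0.15,0],"spin":1},{"offset":[0.095,-0.18,0],"spin":1.5},{"offset":[0.113,-0.21,0],"spin":2}]'
python3 -m crank '[{"offset":[0,-0.03,0],"spin":0},{"offset":[0,-0.06,0],"spin":0},{"offset":[0,-0.09,0],"spin":0},{"offset":[0,-0.12,0],"spin":0},{"offset":[0,-0.15,0],"spin":0},{"offset":[0,-0.18,0],"spin":0},{"offset":[0,-0.2,0],"spin":0},{"offset":[0,-0.212,0],"spin":0}]'
python3 - <<'E'
from fit import *
s=st();p=shot('wrist','w11.png')
for u in(315,330):print(edges(p['pixels'],u))
E
```

```text
clock: 18.38
eef_pos: [669.2, -108.8, 122.6]
eef_rot: [3.14, -0.006, -0.018]
wrist_force: [0.2, 0.5, -3.7]
finger_gap: 56.0
clock: 19.05
eef_pos: [667.9, -323.9, 120.1]
eef_rot: [3.141, -0.003, -0.02]
wrist_force: [-0.9, -0.1, -3.7]
finger_gap: 55.5
{'clock': 19.05, 'eef_pos': [667.912, -323.891, 120.093], 'eef_rot': [3.141, -0.003, -0.02], 'wrist_force': [-0.93, -0.057, -3.694], 'finger_gap': 55.531}
[(273, 75), (321, -80), (328, 45), (368, -120)]
[(273, 74), (323, -96), (329, 72), (368, -117)]
```

```bash
python3 -m crank '[{"offset":[0,0.004,-0.02],"spin":0},{"offset":[0,0.007,-0.04],"spin":0},{"offset":[0,0.007,-0.06],"spin":0},{"offset":[0,0.007,-0.08],"spin":0},{"offset":[-0.005,0.007,-0.088],"spin":0},{"offset":[-0.015,0.007,-0.088],"spin":0},{"offset":[-0.025,0.007,-0.088],"spin":0},{"offset":[-0.035,0.007,-0.088],"spin":0}]'
python3 -m crank '[{"offset":[-0.008,0,0],"spin":0},{"offset":[-0.016,0,0],"spin":0},{"offset":[-0.024,0,0],"spin":0},{"offset":[-0.028,0,0],"spin":0},{"offset":[-0.028,0,-0.002],"spin":0},{"offset":[-0.028,0,-0.005],"spin":0},{"offset":[-0.028,0,-0.009],"spin":0},{"offset":[-0.028,0,-0.012],"spin":0}]'
python3 - <<'E'
from fit import *
s=st();print(np.round(s['effort'],1));p=shot('wrist','w12.png')
for u in(315,330):print(edges(p['pixels'],u))
E
```

```text
clock: 19.77
eef_pos: [632.2, -317.2, 32.0]
eef_rot: [3.141, -0.003, -0.02]
wrist_force: [-0.1, 0.3, -3.5]
finger_gap: 55.7
clock: 20.43
eef_pos: [604.3, -316.9, 19.2]
eef_rot: [-3.141, -0.003, -0.02]
wrist_force: [0.6, -0.1, -5.0]
finger_gap: 56.1
{'clock': 20.433, 'eef_pos': [604.328, -316.934, 19.242], 'eef_rot': [-3.141, -0.003, -0.02], 'wrist_force': [0.626, -0.135, -5.036], 'finger_gap': 56.074}
[ -0.1 -78.5 -34.   -0.    0.2   0. ]
[(273, 77), (321, -77), (328, 44), (368, -122)]
[(273, 74), (323, -95), (330, 68), (368, -121)]
```

```bash
python3 -m crank '[{"offset":[0,0,-0.002],"spin":0},{"offset":[0,0,-0.004],"spin":0},{"offset":[0,0,-0.006],"spin":0},{"offset":[0,0,-0.0075],"spin":0},{"offset":[0,0,-0.0085],"spin":0},{"offset":[0,0,-0.0085],"spin":0},{"offset":[0,0,-0.0085],"spin":0},{"offset":[0,0,-0.0085],"spin":0}]'
```

```text
clock: 21.15
eef_pos: [605.4, -316.8, 15.7]
eef_rot: [3.141, -0.005, -0.02]
wrist_force: [-17.9, 12.7, 43.4]
finger_gap: 55.8
```

```bash
python3 - <<'E'
from h import *
p=shot('side','s13.png')
for X in((579,131,165),(470,136,165),(579,131,123),(470,136,123)):print(X,((proj(p,X)-[210,170])*3.6).round())
w=shot('wrist','w13.png');s=st()
from fit import edges
print(edges(w['pixels'],315))
g=manip.masks_of(p,'case_a_mid')
for d in g[:5]:
    m=d['mask'];q=np.argwhere(m)[:,::-1];print(round(d['conf'],2),q.mean(0).round(),q.min(0),q.max(0))
E
```

```text
(579, 131, 165) [261. 256.]
(470, 136, 165) [429. 303.]
(579, 131, 123) [265. 321.]
(470, 136, 123) [430. 369.]
{'clock': 21.25, 'eef_pos': [605.327, -316.83, 15.707], 'eef_rot': [3.141, -0.005, -0.02], 'wrist_force': [-17.49, 12.576, 42.998], 'finger_gap': 55.82}
[(274, 77), (324, -77), (330, 47), (368, -123)]
0.81 [389. 332.] [358 308] [424 358]
0.67 [428. 270.] [401 248] [455 288]
0.65 [382. 206.] [353 174] [400 230]
0.55 [281. 409.] [268 392] [293 436]
```

```bash
python3 -m crank '[{"offset":[0,0,0.004],"spin":0},{"offset":[-0.001,0,0.005],"spin":0},{"offset":[-0.003,0,0.005],"spin":0},{"offset":[-0.005,0,0.005],"spin":0},{"offset":[-0.006,0,0.005],"spin":0},{"offset":[-0.006,0,0.003],"spin":0},{"offset":[-0.006,0,0.002],"spin":0},{"offset":[-0.006,0,0.001],"spin":0}]'
python3 -m crank '[{"offset":[0,0,0],"spin":0},{"offset":[0,0,0],"spin":0},{"offset":[0,0,0],"spin":0},{"offset":[0,0,0],"spin":0},{"offset":[0,0,0],"spin":0},{"offset":[0.01,0,0],"spin":0},{"offset":[0.03,0,0],"spin":0},{"offset":[0.055,0,0.003],"spin":0}]' 0.75
python3 - <<'E'
from fit import *
s=st();p=shot('wrist','w14.png')
for u in(315,330):
    e=edges(p['pixels'],u);print([(a,b,wray(p,s,u,a+.5,48)[0],wray(p,s,u,a+.5,150)[0]) for a,b in e])
E
```

```text
clock: 21.97
eef_pos: [599.2, -316.7, 16.1]
eef_rot: [3.141, -0.004, -0.02]
wrist_force: [-0.2, -0.6, -3.5]
finger_gap: 55.7
clock: 22.63
eef_pos: [654.1, -317.0, 19.1]
eef_rot: [3.142, -0.004, -0.021]
wrist_force: [-0.5, -0.3, -0.6]
finger_gap: 70.5
{'clock': 22.633, 'eef_pos': [654.067, -317.003, 19.134], 'eef_rot': [3.142, -0.004, -0.021], 'wrist_force': [-0.54, -0.282, -0.565], 'finger_gap': 70.496}
[(368, -97, np.float64(625.9), np.float64(695.6))]
[(368, -94, np.float64(625.7), np.float64(695.5))]
```

```bash
python3 -m crank '[{"offset":[0,0,0.002],"spin":0},{"offset":[0,0,0.004],"spin":0},{"offset":[0,0,0.004],"spin":0},{"offset":[0,0,0.004],"spin":0},{"offset":[0,0,0.004],"spin":0},{"offset":[-0.005,0,0.004],"spin":0},{"offset":[-0.01,0,0.004],"spin":0},{"offset":[-0.016,0,0.004],"spin":0}]' 0
python3 -m crank '[{"offset":[-0.005,0,0],"spin":0},{"offset":[-0.01,0,0],"spin":0},{"offset":[-0.015,0,0],"spin":0},{"offset":[-0.02,0,0],"spin":0},{"offset":[-0.025,0,0],"spin":0},{"offset":[-0.03,0,0],"spin":0},{"offset":[-0.034,0,0],"spin":0},{"offset":[-0.038,0,0],"spin":0}]'
```

```text
clock: 23.35
eef_pos: [641.4, -316.2, 24.1]
eef_rot: [3.141, -0.006, -0.019]
wrist_force: [0.1, 0.3, 0.1]
finger_gap: 20.7
clock: 24.02
eef_pos: [603.1, -316.3, 24.1]
eef_rot: [3.141, -0.006, -0.019]
wrist_force: [2.1, -0.4, -2.9]
finger_gap: 0.8
```

Retreat, raise for a look, and measure.

```bash
python3 -m crank '[{"offset":[0.01,0,0],"spin":0},{"offset":[0.03,0,0],"spin":0},{"offset":[0.05,0,0.03],"spin":0},{"offset":[0.05,0,0.07],"spin":0},{"offset":[0.05,0,0.11],"spin":0},{"offset":[0.05,0,0.15],"spin":0},{"offset":[0.05,0,0.19],"spin":0},{"offset":[0.05,0,0.21],"spin":0}]'
python3 - <<'E'
from fit import *
s=st();p=shot('wrist','w15.png')
for u in(270,300,321,340,380):
    g=cv2.GaussianBlur(p['pixels'][:,u-2:u+3].astype(np.float32).sum(2).mean(1)[:,None],(1,3),0)[:,0];d=np.diff(g)
    e=[(i,int(d[i])) for i in range(200,370) if abs(d[i])>20 and abs(d[i])>=max(abs(d[i-1]),abs(d[i+1]))]
    print(u,[(a,b,float(wray(p,s,u,a+.5,12)[0]),float(wray(p,s,u,a+.5,48)[0]),float(wray(p,s,u,a+.5,155)[0])) for a,b in e])
for n in('case_a_mid','lid_a_knob','stock_rack_floor'):
    for d in manip.masks_of(p,n)[:3]:
        q=np.argwhere(d['mask'])[:,::-1];print(n,round(d['conf'],2),q.mean(0).round(),q.min(0),q.max(0))
E
```

```text
clock: 24.68
eef_pos: [653.3, -316.6, 240.2]
eef_rot: [3.138, -0.012, -0.019]
wrist_force: [0.4, 0.4, -0.6]
finger_gap: 0.5
{'clock': 24.683, 'eef_pos': [653.321, -316.627, 240.236], 'eef_rot': [3.138, -0.012, -0.019], 'wrist_force': [0.441, 0.437, -0.563], 'finger_gap': 0.528}
270 [(258, -38, 600.2, 611.3, 644.5), (261, 55, 596.5, 608.0, 642.1), (329, -126, 508.4, 527.6, 584.8)]
300 [(257, -44, 600.7, 611.8, 644.8), (260, 53, 597.0, 608.4, 642.4), (276, 26, 577.1, 590.3, 629.5), (279, -43, 573.3, 586.8, 627.0), (329, -88, 507.6, 526.9, 584.3)]
321 [(257, -39, 600.2, 611.3, 644.5), (260, 52, 596.5, 608.0, 642.1), (275, -72, 577.8, 590.9, 630.0), (296, -25, 551.0, 566.5, 612.5), (367, -26, 453.7, 477.8, 549.3)]
340 [(257, -42, 599.7, 610.9, 644.2), (260, 53, 596.0, 607.6, 641.8), (329, -87, 506.6, 526.0, 583.6)]
380 [(257, -32, 598.8, 610.1, 643.6), (260, 48, 595.1, 606.7, 641.2), (329, -114, 505.5, 525.0, 583.0)]
case_a_mid 0.67 [325. 296.] [298 263] [350 451]
case_a_mid 0.56 [157. 430.] [128 409] [204 455]
lid_a_knob 0.57 [146. 438.] [128 420] [187 454]
lid_a_knob 0.49 [321. 429.] [316 409] [326 450]
stock_rack_floor 0.61 [335. 339.] [154 258] [500 468]
```

```bash
python3 -m crank '[{"offset":[0,0,-0.04],"spin":0},{"offset":[0,0,-0.08],"spin":0},{"offset":[0,0,-0.12],"spin":0},{"offset":[0,0,-0.16],"spin":0},{"offset":[0,0,-0.2],"spin":0},{"offset":[-0.01,0,-0.215],"spin":0},{"offset":[-0.03,0,-0.216],"spin":0},{"offset":[-0.04,0,-0.216],"spin":0}]'
python3 -m crank '[{"offset":[-0.004,0,0],"spin":0},{"offset":[-0.008,0,0],"spin":0},{"offset":[-0.01,0,0],"spin":0},{"offset":[-0.012,0,0],"spin":0},{"offset":[-0.014,0,0],"spin":0},{"offset":[-0.016,0,0],"spin":0},{"offset":[-0.018,0,0],"spin":0},{"offset":[-0.0195,0,0],"spin":0}]'
python3 -m crank '[{"offset":[0.005,0,0],"spin":0},{"offset":[0.03,0,0],"spin":0},{"offset":[0.057,0,0.03],"spin":0},{"offset":[0.06,0,0.07],"spin":0},{"offset":[0.06,0,0.11],"spin":0},{"offset":[0.06,0,0.15],"spin":0},{"offset":[0.06,0,0.19],"spin":0},{"offset":[0.06,0,0.216],"spin":0}]'
python3 - <<'E'
from fit import *
s=st();p=shot('wrist','w16.png')
for u in(300,312,330,340):
    g=cv2.GaussianBlur(p['pixels'][:,u-2:u+3].astype(np.float32).sum(2).mean(1)[:,None],(1,3),0)[:,0];d=np.diff(g)
    e=[(i,int(d[i])) for i in range(240,370) if abs(d[i])>18 and abs(d[i])>=max(abs(d[i-1]),abs(d[i+1]))]
    print(u,[(a,b,float(wray(p,s,u,a+.5,9)[0]),float(wray(p,s,u,a+.5,48)[0]),float(wray(p,s,u,a+.5,155)[0])) for a,b in e])
print(p['pixels'][255:300,330].sum(1),p['pixels'][280].sum(1)[285:365])
for d in manip.masks_of(p,'case_a_mid')[:3]:
    q=np.argwhere(d['mask'])[:,::-1];print(round(d['conf'],2),q.mean(0).round(),q.min(0),q.max(0))
E
```

```text
clock: 25.55
eef_pos: [609.2, -315.1, 12.9]
eef_rot: [-3.139, 0.001, -0.019]
wrist_force: [0.0, 0.1, 0.1]
finger_gap: 0.5
clock: 26.22
eef_pos: [589.2, -314.9, 12.4]
eef_rot: [-3.138, 0.002, -0.019]
wrist_force: [2.4, 0.9, -1.1]
finger_gap: 0.5
clock: 26.88
eef_pos: [649.6, -315.0, 233.0]
eef_rot: [-3.14, -0.001, -0.019]
wrist_force: [-0.2, -0.5, 1.3]
finger_gap: 0.4
{'clock': 26.883, 'eef_pos': [649.55, -315.035, 233.028], 'eef_rot': [-3.14, -0.001, -0.019], 'wrist_force': [-0.22, -0.507, 1.297], 'finger_gap': 0.437}
300 [(254, -41, 599.3, 611.4, 644.7), (257, 56, 595.6, 608.1, 642.4), (278, -20, 569.6, 584.6, 625.8), (329, -88, 502.9, 524.3, 583.2)]
312 [(254, -39, 599.0, 611.2, 644.6), (257, 54, 595.4, 607.9, 642.3), (329, -77, 502.6, 524.1, 583.0)]
330 [(254, -41, 598.6, 610.9, 644.3), (257, 51, 595.0, 607.6, 642.0), (329, -66, 502.2, 523.7, 582.7)]
340 [(254, -42, 598.4, 610.7, 644.2), (257, 52, 594.8, 607.4, 641.9), (329, -90, 502.0, 523.5, 582.6)]
[367 348 381 450 491 498 496 481 468 454 451 450 450 457 462 449 434 433
 426 405 401 390 392 385 391 395 392 387 384 389 386 392 394 389 395 397
 388 384 395 378 388 385 392 399 386] [476 487 480 485 485 479 482 476 473 483 471 467 459 422 391 400 396 393
 389 397 388 399 398 399 396 387 382 398 392 390 395 399 355 267 154 171
 243 234 156 185 281 356 400 404 384 395 392 389 400 395 384 388 381 381
 391 378 399 398 397 392 396 415 432 429 435 431 441 469 475 494 475 478
 476 476 474 474 470 477 473 482]
0.61 [331. 307.] [302 270] [352 453]
```

```bash
python3 -m crank '[{"offset":[0,0.035,0],"spin":1},{"offset":[0,0.07,0],"spin":2},{"offset":[-0.01,0.105,0],"spin":3},{"offset":[-0.03,0.14,0],"spin":4},{"offset":[-0.05,0.17,0],"spin":5},{"offset":[-0.07,0.2,0],"spin":6},{"offset":[-0.08,0.225,0],"spin":6},{"offset":[-0.084,0.233,0],"spin":6}]' 0.82
python3 - <<'E'
from fit import *
s=st();p=shot('wrist','w17.png')
for d in manip.masks_of(p,'case_b_mid')[:3]:
    q=np.argwhere(d['mask'])[:,::-1];print(round(d['conf'],2),q.mean(0).round(),q.min(0),q.max(0))
    r=cv2.minAreaRect(np.array([wray(p,s,u,v,48)[:2] for u,v in q[::3]],np.float32));print(r)
im=p['pixels'].astype(int).sum(2)
for v in(240,260,280):
    d=np.diff(im[v]);print(v,[(i,int(d[i]),wray(p,s,i+.5,v,48)[:2].tolist()) for i in range(270,375) if abs(d[i])>70])
for u in(305,340): print(u,[(a,b,wray(p,s,u,a+.5,48)[:2].tolist()) for a,b in edges(p['pixels'],u)])
t=shot('top','t17.png');sd=shot('side','s17.png')
h=np.array([467.,-315.]);
for th in(1.,1.15,1.3):
    c,S=np.cos(th),np.sin(th);k=[h[0]+103*c-33*S,h[1],48+103*S+33*c];print(th,'top',proj(t,k).round(1),'side',proj(sd,k).round(1))
def blob(im,x0,x1,y0,y1,th):
    g=im[y0:y1,x0:x1].astype(int).max(2)<th
    n,l,stt,c=cv2.connectedComponentsWithStats(g.astype(np.uint8))
    return [((c[i]+[x0,y0]).round(1).tolist(),stt[i,:].tolist()) for i in range(1,n) if stt[i,4]>8]
print(blob(t['pixels'],470,530,215,275,95),blob(sd['pixels'],385,450,160,240,95))
E
```

```text
clock: 27.65
eef_pos: [565.0, -79.6, 234.0]
eef_rot: [3.141, -0.004, 0.088]
wrist_force: [1.4, -0.9, 0.6]
finger_gap: 50.3
{'clock': 27.65, 'eef_pos': [564.958, -79.621, 234.002], 'eef_rot': [3.141, -0.004, 0.088], 'wrist_force': [1.426, -0.9, 0.563], 'finger_gap': 50.319}
0.81 [322. 241.] [294 186] [349 298]
((537.9525756835938, -82.25459289550781), (121.24606323242188, 57.35615921020508), 5.5346360206604)
240 [(294, 82, [540.1, -53.4]), (295, 115, [540.1, -54.4]), (348, -107, [545.0, -109.3])]
260 [(295, 91, [518.4, -55.9]), (347, -75, [523.2, -110.6]), (348, -85, [523.3, -111.6])]
280 [(272, 138, [493.8, -33.0]), (273, 122, [493.9, -34.0]), (295, 84, [495.9, -57.5]), (296, 104, [496.0, -58.6]), (347, -79, [500.8, -113.0]), (348, -78, [500.9, -114.0]), (369, -141, [502.9, -136.4]), (370, -145, [503.0, -137.5]), (372, 91, [503.2, -139.6]), (373, 116, [503.2, -140.7]), (374, 77, [503.3, -141.8])]
305 [(295, -65, [479.0, -69.0]), (325, 39, [443.2, -71.7]), (368, -92, [388.9, -75.9])]
340 [(295, -63, [482.3, -106.8]), (328, 38, [442.9, -110.8]), (335, -84, [434.3, -111.6]), (348, 80, [418.1, -113.3]), (354, -85, [410.5, -114.1]), (368, -50, [392.4, -115.9])]
1.0 top [507.5 232.1] side [403.3 178.4]
1.15 top [508.5 239.5] side [409.2 178.4]
1.3 top [508.9 247.2] side [415.2 179.2]
[([471.5, 230.1], [0, 7, 5, 19, 69]), ([507.8, 241.8], [32, 23, 13, 8, 89]), ([470.5, 265.6], [0, 38, 3, 22, 37])] []
```

```bash
python3 -m crank '[{"offset":[0.003,0,-0.03],"spin":0.3},{"offset":[0.004,0,-0.07],"spin":0.3},{"offset":[0.004,0,-0.11],"spin":0.3},{"offset":[0.004,0,-0.15],"spin":0.3},{"offset":[0.004,0,-0.185],"spin":0.3},{"offset":[0.004,0,-0.212],"spin":0.3},{"offset":[0.004,0,-0.225],"spin":0.3},{"offset":[0.004,0,-0.225],"spin":0.3}]' 0.82
python3 -m crank '[{"offset":[0,0,0],"spin":0},{"offset":[0,0,0],"spin":0},{"offset":[0,0,0],"spin":0},{"offset":[0,0,0],"spin":0},{"offset":[0,0,0],"spin":0},{"offset":[0,0,0],"spin":0},{"offset":[0,0,0],"spin":0},{"offset":[0,0,0],"spin":0}]' 0 50
```

```text
clock: 28.52
eef_pos: [569.4, -84.1, 5.7]
eef_rot: [-3.141, 0.001, 0.089]
wrist_force: [-1.2, 0.4, 0.4]
finger_gap: 76.9
clock: 29.18
eef_pos: [570.3, -84.1, 7.2]
eef_rot: [-3.142, -0.002, 0.089]
wrist_force: [-0.1, 1.0, 7.2]
finger_gap: 56.0
```

```bash
python3 -m crank '[{"offset":[0,0,0.005],"spin":0},{"offset":[0,0,0.02],"spin":0},{"offset":[0,0,0.045],"spin":0},{"offset":[0,0,0.075],"spin":0},{"offset":[0,0,0.105],"spin":0},{"offset":[0.01,0.01,0.12],"spin":0},{"offset":[0.02,0.03,0.12],"spin":0},{"offset":[0.03,0.06,0.12],"spin":0}]' 0 55
python3 -m crank '[{"offset":[0.005,0.035,0],"spin":0},{"offset":[0.01,0.07,0],"spin":0},{"offset":[0.015,0.105,0],"spin":0},{"offset":[0.02,0.14,0],"spin":0},{"offset":[0.025,0.175,0],"spin":0},{"offset":[0.03,0.21,0],"spin":0},{"offset":[0.035,0.245,0],"spin":0},{"offset":[0.04,0.275,0],"spin":0}]'
```

```text
clock: 29.85
eef_pos: [601.0, -25.1, 128.9]
eef_rot: [3.141, -0.004, 0.087]
wrist_force: [0.5, -0.6, -5.6]
finger_gap: 56.0
clock: 30.52
eef_pos: [640.5, 252.1, 128.9]
eef_rot: [3.14, -0.003, 0.088]
wrist_force: [0.2, -0.6, -4.9]
finger_gap: 55.8
```

```bash
python3 -m crank '[{"offset":[0.005,0.03,0],"spin":0},{"offset":[0.008,0.05,0],"spin":0},{"offset":[0.01,0.07,0],"spin":0},{"offset":[0.01,0.08,0],"spin":0},{"offset":[0.01,0.08,0],"spin":0},{"offset":[0.01,0.08,0],"spin":0},{"offset":[0.01,0.08,0],"spin":0},{"offset":[0.01,0.08,0],"spin":0}]'
python3 - <<'E'
from fit import *
s=st();p=shot('wrist','w18.png');g=p['pixels'].astype(int).sum(2)
for u in(140,180,220,260,400,440,480):
    c=cv2.GaussianBlur(g[:,u-2:u+3].astype(np.float32).mean(1)[:,None],(1,3),0)[:,0];d=np.diff(c)
    print(u,[(i,int(d[i]),wray(p,s,u,i+.5,12)[:2].tolist()) for i in range(180,360) if abs(d[i])>25 and abs(d[i])>=max(abs(d[i-1]),abs(d[i+1]))])
for u in(300,345):print(edges(p['pixels'],u))
for d in manip.masks_of(p,'repair_rack_floor')[:2]:
    q=np.argwhere(d['mask'])[:,::-1];print(round(d['conf'],2),q.mean(0).round(),q.min(0),q.max(0))
E
```

```text
clock: 31.18
eef_pos: [650.7, 330.8, 129.2]
eef_rot: [3.14, -0.003, 0.086]
wrist_force: [0.2, -0.2, -4.7]
finger_gap: 56.1
{'clock': 31.183, 'eef_pos': [650.737, 330.762, 129.161], 'eef_rot': [3.14, -0.003, 0.086], 'wrist_force': [0.181, -0.185, -4.655], 'finger_gap': 56.078}
140 [(285, -26, [592.0, 484.7]), (290, 25, [587.3, 484.9]), (329, -104, [549.2, 486.4])]
180 [(288, -27, [592.2, 450.0]), (294, 25, [586.5, 450.1]), (329, -104, [552.3, 450.5])]
220 [(291, -26, [592.3, 415.2]), (297, 26, [586.7, 415.1])]
260 [(271, 52, [613.9, 381.1])]
400 [(327, -26, [571.3, 253.0]), (332, -32, [566.3, 252.3])]
440 []
480 [(329, -106, [575.5, 180.6])]
[(272, 54), (298, -142), (352, 136), (368, -163)]
[(273, 53), (300, -151), (354, 129), (368, -162)]
0.84 [382. 432.] [378 363] [386 454]
```

```bash
python3 - <<'E'
from fit import *
s=dict(manip.read_state());p=shot('wrist')
s['eef_pos']=[582.468,102.867,236.672];s['eef_rot']=[3.142,-0.016,-0.053]
a,b=wray(p,s,78,244,12),wray(p,s,181,228,12);print(a,b,(a+b)/2)
sd=shot('side')
u=np.array([np.cos(np.radians(5.5)),np.sin(np.radians(5.5))]);v=np.array([-u[1],u[0]]);c=np.array([483,314.])
for f,w in((93,60),(93,-60),(-93,60),(-93,-60)): print(f,w,proj(sd,[*(c+f*u+w*v),12]).round(1))
for w in(68,-68): print('tube',proj(sd,[*(c+40*u+w*v),215]).round(1))
E
```

```text
[562.5 384.9  12. ] [575.  263.8  12. ] [568.75 324.35  12.  ]
93 60 [217.7 375.6]
93 -60 [250.3 337.5]
-93 60 [311.6 402.7]
-93 -60 [337.7 359.9]
tube [229.7 289.3]
tube [269.3 250.6]
```

```bash
python3 -m crank '[{"offset":[0,0,-0.025],"spin":0.6},{"offset":[0,0,-0.05],"spin":0.6},{"offset":[0,0,-0.075],"spin":0.6},{"offset":[0,0,-0.094],"spin":0.6},{"offset":[-0.008,-0.001,-0.095],"spin":0.6},{"offset":[-0.018,-0.002,-0.095],"spin":0.6},{"offset":[-0.03,-0.003,-0.095],"spin":0.6},{"offset":[-0.042,-0.0045,-0.095],"spin":0.6}]'
python3 -m crank '[{"offset":[-0.01,-0.001,0],"spin":0},{"offset":[-0.02,-0.002,0],"spin":0},{"offset":[-0.028,-0.003,0],"spin":0},{"offset":[-0.0305,-0.003,0],"spin":0},{"offset":[-0.0305,-0.003,-0.004],"spin":0},{"offset":[-0.0305,-0.003,-0.008],"spin":0},{"offset":[-0.0305,-0.003,-0.011],"spin":0},{"offset":[-0.0305,-0.003,-0.0125],"spin":0}]'
```

```text
clock: 32.05
eef_pos: [608.3, 326.7, 34.0]
eef_rot: [3.14, -0.004, 0.097]
wrist_force: [0.4, 0.3, -4.2]
finger_gap: 55.9
clock: 32.72
eef_pos: [577.8, 323.5, 20.6]
eef_rot: [3.14, -0.003, 0.097]
wrist_force: [-0.7, 0.2, -4.9]
finger_gap: 55.8
```

```bash
python3 -m crank '[{"offset":[0,0,-0.001],"spin":0},{"offset":[0,0,-0.001],"spin":0},{"offset":[0,0,-0.001],"spin":0},{"offset":[0,0,-0.001],"spin":0},{"offset":[0,0,-0.001],"spin":0},{"offset":[0.01,0.001,-0.001],"spin":0},{"offset":[0.03,0.003,0],"spin":0},{"offset":[0.057,0.0055,0.002],"spin":0}]' 0.75
python3 -m crank '[{"offset":[0,0,0.002],"spin":0},{"offset":[0,0,0.002],"spin":0},{"offset":[0,0,0.002],"spin":0},{"offset":[0,0,0.002],"spin":0},{"offset":[0,0,0.002],"spin":0},{"offset":[-0.004,0,0.002],"spin":0},{"offset":[-0.009,-0.001,0.002],"spin":0},{"offset":[-0.015,-0.0015,0.002],"spin":0}]' 0
```

```text
clock: 33.38
eef_pos: [634.7, 329.3, 23.0]
eef_rot: [3.14, -0.002, 0.098]
wrist_force: [0.2, -0.3, 0.2]
finger_gap: 70.3
clock: 34.05
eef_pos: [619.0, 327.8, 25.1]
eef_rot: [3.14, -0.002, 0.098]
wrist_force: [0.6, -0.8, 0.1]
finger_gap: 20.7
```

```bash
python3 -m crank '[{"offset":[-0.006,-0.0006,0],"spin":0},{"offset":[-0.012,-0.0012,0],"spin":0},{"offset":[-0.018,-0.002,0],"spin":0},{"offset":[-0.024,-0.0025,0],"spin":0},{"offset":[-0.03,-0.003,0],"spin":0},{"offset":[-0.036,-0.0035,0],"spin":0},{"offset":[-0.041,-0.0042,0],"spin":0},{"offset":[-0.045,-0.0047,0],"spin":0}]'
python3 -m crank '[{"offset":[0.01,0.001,0],"spin":0},{"offset":[0.03,0.003,0],"spin":0},{"offset":[0.06,0.006,0.03],"spin":0},{"offset":[0.06,0.006,0.07],"spin":0},{"offset":[0.06,0.006,0.11],"spin":0},{"offset":[0.06,0.006,0.15],"spin":0},{"offset":[0.06,0.006,0.19],"spin":0},{"offset":[0.06,0.006,0.21],"spin":0}]'
python3 - <<'E'
from fit import *
s=st();p=shot('wrist','w19.png');g=p['pixels'].astype(int).sum(2)
for u in(278,300,312,335,345):
    c=cv2.GaussianBlur(g[:,u-2:u+3].astype(np.float32).mean(1)[:,None],(1,3),0)[:,0];d=np.diff(c)
    print(u,[(i,int(d[i]),wray(p,s,u,i+.5,9)[:2].tolist(),float(wray(p,s,u,i+.5,54)[0])) for i in range(220,340) if abs(d[i])>20 and abs(d[i])>=max(abs(d[i-1]),abs(d[i+1]))])
for v in(290,310): 
    d=np.diff(g[v]);print(v,[(i,int(d[i]),wray(p,s,i+.5,v,12)[:2].tolist(),wray(p,s,i+.5,v,54)[:2].tolist()) for i in range(240,410) if abs(d[i])>60])
for d in manip.masks_of(p,'case_b_mid')[:2]:
    q=np.argwhere(d['mask'])[:,::-1];print(round(d['conf'],2),q.mean(0).round(),q.min(0),q.max(0))
t=shot('top','t19.png')
for n in('case_b_mid','lid_b'):
  for d in manip.masks_of(t,n)[:6]:
    q=np.argwhere(d['mask'])[:,::-1];c=q.mean(0)
    if 190<c[0]<260 and c[1]<300: print(n,round(d['conf'],2),c.round(),q.min(0),q.max(0),ray(t,*c,54).round())
E
```

```text
clock: 34.72
eef_pos: [573.5, 323.0, 25.1]
eef_rot: [3.14, -0.002, 0.098]
wrist_force: [2.1, 0.1, -0.9]
finger_gap: 0.4
clock: 35.38
eef_pos: [633.8, 329.3, 241.0]
eef_rot: [-3.141, -0.008, 0.098]
wrist_force: [-1.0, 0.1, 0.2]
finger_gap: 0.8
{'clock': 35.383, 'eef_pos': [633.79, 329.266, 241.04], 'eef_rot': [-3.141, -0.008, 0.098], 'wrist_force': [-1.037, 0.072, 0.23], 'finger_gap': 0.753}
278 [(244, -30, [589.7, 376.5], 602.6), (249, 28, [583.6, 376.1], 597.1), (257, -26, [573.7, 375.5], 588.4), (260, 49, [570.0, 375.2], 585.0), (329, -115, [479.7, 369.0], 504.6)]
300 [(246, -27, [589.8, 350.7], 602.6), (251, 28, [583.7, 350.1], 597.2), (257, -36, [576.3, 349.5], 590.6), (260, 51, [572.6, 349.2], 587.3), (278, -28, [549.9, 347.3], 567.1), (329, -96, [482.4, 341.7], 507.0)]
312 [(247, -29, [589.9, 336.5], 602.8), (252, 29, [583.8, 335.9], 597.4), (257, -37, [577.7, 335.4], 591.9), (260, 54, [574.0, 335.0], 588.6), (329, -83, [483.8, 326.7], 508.3)]
335 [(250, -28, [588.9, 309.2], 601.9), (260, 48, [576.6, 307.9], 590.9), (329, -97, [486.7, 298.1], 510.8)]
345 [(251, -29, [588.9, 297
[... 198 characters left out ...]
), (318, -83, [538.6, 323.9], [555.9, 325.2]), (319, 87, [538.7, 322.7], [556.0, 324.1]), (320, 93, [538.8, 321.5], [556.1, 323.1]), (322, -139, [539.1, 319.1], [556.4, 320.9]), (324, 126, [539.3, 316.7], [556.6, 318.8]), (325, 105, [539.4, 315.5], [556.7, 317.7]), (347, 95, [542.0, 289.1], [559.0, 294.0]), (348, 80, [542.1, 287.9], [559.1, 292.9]), (353, -65, [542.7, 281.9], [559.6, 287.6])]
310 [(316, -64, [512.2, 323.8], [532.3, 325.1]), (317, -138, [512.4, 322.5], [532.4, 324.0]), (318, -77, [512.5, 321.3], [532.5, 323.0]), (324, 96, [513.2, 314.0], [533.2, 316.4]), (325, 121, [513.3, 312.8], [533.3, 315.3]), (326, 69, [513.4, 311.6], [533.4, 314.2])]
0.81 [336. 290.] [304 270] [355 366]
```

```bash
python3 -m crank '[{"offset":[0,-0.03,0.02],"spin":0},{"offset":[0,-0.065,0.04],"spin":0},{"offset":[0,-0.1,0.06],"spin":0},{"offset":[-0.01,-0.135,0.06],"spin":0},{"offset":[-0.02,-0.17,0.06],"spin":0},{"offset":[-0.03,-0.205,0.06],"spin":0},{"offset":[-0.04,-0.24,0.06],"spin":0},{"offset":[-0.05,-0.27,0.06],"spin":0}]'
python3 - <<'E'
from fit import *
st();t=shot('top','t20.png');sd=shot('side','s20.png')
for cam,p in(('top',t),('side',sd)):
  for n in('case_b_mid','lid_b'):
    for d in manip.masks_of(p,n)[:7]:
      q=np.argwhere(d['mask'])[:,::-1].astype(np.float32);c=q.mean(0);X=ray(p,*c,54)
      if X[0]>430 : 
        r=cv2.minAreaRect(np.array([ray(p,*k,54)[:2] for k in q[::2]],np.float32));print(cam,n,round(d['conf'],2),c.round(),q.min(0),q.max(0),np.round(r[0],1),np.round(r[1],1),round(r[2],1))
u=np.array([np.cos(np.radians(5.3)),np.sin(np.radians(5.3))]);v=np.array([-u[1],u[0]]);f=np.array([560,321.])
g=t['pixels'].astype(int).sum(2)
print('pred front lid top px',proj(t,[*(f+4*u),54]).round(1),'rear',proj(t,[*(f-110*u),54]).round(1))
c0=proj(t,[*f,54]).round().astype(int)
for u_ in(205,212,222,228): 
    d=np.diff(g[195:290,u_]);print(u_,[(195+i,int(d[i])) for i in range(len(d)) if abs(d[i])>50])
for v_ in(225,240,255):
    d=np.diff(g[v_,180:260]);print(v_,[(180+i,int(d[i])) for i in range(len(d)) if abs(d[i])>50])
E
```

```text
clock: 36.3
eef_pos: [581.6, 56.8, 291.4]
eef_rot: [3.139, 0.003, 0.097]
wrist_force: [0.6, -0.7, -0.2]
finger_gap: 0.5
{'clock': 36.3, 'eef_pos': [581.644, 56.808, 291.355], 'eef_rot': [3.139, 0.003, 0.097], 'wrist_force': [0.561, -0.717, -0.212], 'finger_gap': 0.478}
top case_b_mid 0.57 [219. 234.] [207. 206.] [232. 258.] [507.  315.1] [123.2  52.4] 6.6
top lid_b 0.74 [219. 234.] [208. 216.] [230. 257.] [495.5 314.1] [95.2 49.3] 4.9
top lid_b 0.7 [498. 237.] [478. 220.] [521. 251.] [ 492.5 -337.6] [72.4 94.1] 65.3
top lid_b 0.43 [210. 247.] [161. 204.] [255. 285.] [475.1 342.6] [179.3 212. ] 5.9
side case_b_mid 0.93 [266. 354.] [235. 319.] [299. 382.] [507.7 330.4] [113.6 186.4] 80.9
side case_b_mid 0.33 [290. 332.] [219. 247.] [341. 413.] [540.3 215.2] [240.2 542.6] 28.0
side lid_b 0.75 [404. 198.] [391. 178.] [414. 221.] [ 530.8 -410. ] [ 62.1 292.4] 20.1
pred front lid top px [217.  207.6] rear [220.3 255.7]
205 [(214, -54), (215, -65), (217, 52), (245, -63)]
212 [(206, -76), (208, 114), (209, 111), (214, -60), (216, 95), (217, 105), (244, -59), (246, 80), (247, 98), (256, -101), (257, -51)]
222 [(205, 52), (213, -61), (215, 94), (216, 106), (243, -56), (245, 80), (246, 99), (255, -126)]
228 [(204, 57), (205, 73), (206, 70), (212, -54), (215, 114), (242, -54), (243, -61), (245, 121), (254, -86), (255, -63)]
225 [(207, 79), (234, -53), (235, -61), (245, -65)]
240 [(235, -54), (236, -62), (246, -60)]
255 [(209, 66), (236, -54), (237, -61), (247, -54)]
```

```bash
python3 - <<'E'
from fit import *
t=shot('top');sd=shot('side')
u=np.array([np.cos(np.radians(5.3)),np.sin(np.radians(5.3))]);f=np.array([560,321.])-7*u
k=[*f,81]
pt,ps=proj(t,k),proj(sd,k);print(pt.round(1),ps.round(1),'z+6 side',proj(sd,[*f,87]).round(1),'top',proj(t,[*f,87]).round(1))
def blob(im,c,r,th):
    x0,y0=(c-r).astype(int);g=im[y0:y0+2*r,x0:x0+2*r].astype(int).max(2)<th
    n,l,s,cc=cv2.connectedComponentsWithStats(g.astype(np.uint8))
    return [((cc[i]+[x0,y0]).round(1).tolist(),s[i].tolist()) for i in range(1,n) if s[i,4]>8]
for th in(80,95,110): print(th,blob(t['pixels'],pt,16,th),blob(sd['pixels'],ps,20,th))
def tri(p,a,q,b):
    c=[-np.array(x['extrinsics'])[:3,:3].T@np.array(x['extrinsics'])[:3,3] for x in(p,q)]
    d1=ray(p,*a,0)-c[0];d2=ray(q,*b,0)-c[1];m=np.linalg.lstsq(np.stack([d1,-d2],1),c[1]-c[0],rcond=None)[0];return (c[0]+m[0]*d1).round(1),(c[1]+m[1]*d2).round(1)
a=blob(t['pixels'],pt,16,95);b=blob(sd['pixels'],ps,20,95)
for x in a:
    for y in b: print(x[0],y[0],tri(t,x[0],sd,y[0]))
# calibrate on shut purple knobs / initial B knob
t0=cv2.imread('pics/top0.png')[:,:,::-1];s0=cv2.imread('pics/side0.png')[:,:,::-1]
k0=np.array([579,-82,75.]);a=blob(t0,proj(t,k0),12,95);b=blob(s0,proj(sd,k0),16,95);print(a,b)
for x in a:
    for y in b: print('B0',tri(t,x[0],sd,y[0]))
E
```

```text
[214.6 210.3] [242.1 328.8] z+6 side [241.8 326.1] top [214.  209.9]
80 [] [([245.5, 328.2], [21, 15, 7, 13, 37])]
95 [] [([244.3, 326.6], [17, 12, 12, 17, 108])]
110 [([215.6, 207.1], [14, 13, 9, 2, 10])] [([244.2, 326.8], [16, 11, 13, 19, 141])]
[([390.1, 198.7], [9, 9, 10, 7, 58])] [([332.7, 237.8], [13, 13, 8, 12, 48])]
B0 (array([581.6, -83.2,  70.7]), array([579. , -84.4,  70.4]))
```

```bash
python3 -m crank '[{"offset":[0.01,0.03,0],"spin":0},{"offset":[0.02,0.065,0],"spin":0},{"offset":[0.03,0.1,0],"spin":0},{"offset":[0.04,0.135,0],"spin":0},{"offset":[0.05,0.17,0],"spin":0},{"offset":[0.054,0.205,0],"spin":0},{"offset":[0.054,0.24,-0.02],"spin":0},{"offset":[0.054,0.27,-0.04],"spin":0}]'
python3 -m crank '[{"offset":[0,0.001,-0.04],"spin":0},{"offset":[0,0.001,-0.08],"spin":0},{"offset":[0,0.001,-0.12],"spin":0},{"offset":[0,0.001,-0.155],"spin":0},{"offset":[0,0.001,-0.185],"spin":0},{"offset":[0,0.001,-0.205],"spin":0},{"offset":[0,0.001,-0.215],"spin":0},{"offset":[0,0.001,-0.22],"spin":0}]'
```

```text
clock: 37.37
eef_pos: [636.7, 333.4, 252.0]
eef_rot: [3.14, 0.0, 0.101]
wrist_force: [0.2, 0.3, -0.1]
finger_gap: 0.5
clock: 38.03
eef_pos: [635.8, 334.9, 29.9]
eef_rot: [3.139, 0.003, 0.102]
wrist_force: [0.1, 0.5, -0.0]
finger_gap: 0.6
```

```bash
python3 -m crank '[{"offset":[-0.01,-0.004,-0.004],"spin":0},{"offset":[-0.02,-0.007,-0.006],"spin":0},{"offset":[-0.03,-0.009,-0.006],"spin":0},{"offset":[-0.04,-0.01,-0.006],"spin":0},{"offset":[-0.048,-0.0105,-0.006],"spin":0},{"offset":[-0.054,-0.011,-0.006],"spin":0},{"offset":[-0.058,-0.011,-0.006],"spin":0},{"offset":[-0.06,-0.0115,-0.006],"spin":0}]'
python3 -m crank '[{"offset":[-0.001,0,0],"spin":0},{"offset":[-0.002,0,0],"spin":0},{"offset":[-0.003,0,0],"spin":0},{"offset":[-0.004,-0.0005,0],"spin":0},{"offset":[-0.005,-0.0005,0],"spin":0},{"offset":[-0.006,-0.0005,0],"spin":0},{"offset":[-0.0065,-0.0005,0],"spin":0},{"offset":[-0.007,-0.0005,0],"spin":0}]'
python3 - <<'E'
from h import *
s=st();print(np.round(s['effort'],1))
E
```

```text
clock: 38.7
eef_pos: [575.8, 323.9, 24.8]
eef_rot: [3.14, 0.001, 0.103]
wrist_force: [1.1, 0.1, 0.6]
finger_gap: 0.3
clock: 39.37
eef_pos: [568.9, 323.4, 24.9]
eef_rot: [3.14, 0.001, 0.102]
wrist_force: [3.1, 0.1, 0.1]
finger_gap: -0.1
{'clock': 39.367, 'eef_pos': [568.921, 323.391, 24.852], 'eef_rot': [3.14, 0.001, 0.102], 'wrist_force': [3.143, 0.115, 0.05], 'finger_gap': -0.124}
[  0.6 -70.2 -29.7   0.1   0.7  -0. ]
```

```bash
python3 -m crank '[{"offset":[0.01,0.001,0],"spin":0},{"offset":[0.03,0.003,0],"spin":0},{"offset":[0.06,0.006,0.03],"spin":0},{"offset":[0.06,0.006,0.07],"spin":0},{"offset":[0.06,0.006,0.11],"spin":0},{"offset":[0.06,0.006,0.15],"spin":0},{"offset":[0.06,0.006,0.19],"spin":0},{"offset":[0.06,0.006,0.22],"spin":0}]'
python3 - <<'E'
from fit import *
s=st();p=shot('wrist','w21.png');g=p['pixels'].astype(int).sum(2)
for u in(300,312,335,345):
    c=cv2.GaussianBlur(g[:,u-2:u+3].astype(np.float32).mean(1)[:,None],(1,3),0)[:,0];d=np.diff(c)
    print(u,[(i,int(d[i]),wray(p,s,u,i+.5,6)[:2].tolist(),float(wray(p,s,u,i+.5,54)[0])) for i in range(245,340) if abs(d[i])>14 and abs(d[i])>=max(abs(d[i-1]),abs(d[i+1]))])
E
python3 -m crank '[{"offset":[0,-0.03,0.02],"spin":0},{"offset":[0,-0.065,0.04],"spin":0},{"offset":[0,-0.1,0.06],"spin":0},{"offset":[-0.01,-0.135,0.06],"spin":0},{"offset":[-0.02,-0.17,0.06],"spin":0},{"offset":[-0.03,-0.205,0.06],"spin":0},{"offset":[-0.04,-0.24,0.06],"spin":0},{"offset":[-0.05,-0.27,0.06],"spin":0}]'
python3 - <<'E'
from fit import *
t=shot('top','t22.png');sd=shot('side','s22.png')
def diffb(im,c,r,th):
    x0,y0=(np.array(c)-r).astype(int);g=im[y0:y0+2*r,x0:x0+2*r].astype(int).max(2)<th
    n,l,s,cc=cv2.connectedComponentsWithStats(g.astype(np.uint8));return [((cc[i]+[x0,y0]).round(1).tolist(),s[i].tolist()) for i in range(1,n) if s[i,4]>8]
print('B knob side before',diffb(cv2.imread('pics/s20.png')[:,:,::-1],(242,328),20,95),'now',diffb(sd['pixels'],(242,328),20,95))
print('A knob top',diffb(t['pixels'],(508,242),14,95))
gg=t['pixels'].astype(int).sum(2)
for u_ in(212,222,228):
    d=np.diff(gg[195:265,u_]);print(u_,[(195+i,int(d[i])) for i in range(len(d)) if abs(d[i])>50])
for n in('eggcup_mid','roller_mid','opener_mid'):
    for d in manip.search_frame(t,n)[:1]: print(n,round(d['conf'],2),np.round(d['location']))
E
```

```text
clock: 40.03
eef_pos: [628.7, 329.4, 248.6]
eef_rot: [3.14, -0.001, 0.103]
wrist_force: [0.2, -0.1, 0.4]
finger_gap: 0.5
{'clock': 40.033, 'eef_pos': [628.694, 329.399, 248.608], 'eef_rot': [3.14, -0.001, 0.103], 'wrist_force': [0.21, -0.124, 0.386], 'finger_gap': 0.467}
300 [(250, -33, [574.8, 349.9], 589.5), (253, 49, [571.0, 349.6], 586.1), (278, -27, [538.8, 346.8], 557.6), (329, -99, [469.2, 340.6], 495.9)]
312 [(250, -36, [576.3, 335.5], 590.8), (253, 51, [572.5, 335.1], 587.4), (329, -81, [470.8, 325.3], 497.3)]
335 [(253, 48, [575.4, 307.4], 590.0), (266, -18, [558.8, 305.5], 575.3), (329, -97, [473.8, 295.9], 499.9)]
345 [(248, 24, [582.9, 296.1], 596.6), (251, -28, [579.1, 295.6], 593.3), (253, 49, [576.6, 295.3], 591.1), (277, 16, [545.8, 291.6], 563.8), (280, -26, [541.9, 291.1], 560.3), (329, -98, [475.1, 283.1], 501.1)]
clock: 40.75
eef_pos: [578.6, 57.9, 314.2]
eef_rot: [-3.14, -0.007, 0.102]
wrist_force: [1.2, 0.0, 0.0]
finger_gap: 0.5
B knob side before [([244.3, 326.7], [17, 12, 12, 17, 107])] now [([246.1, 326.9], [18, 12, 13, 18, 111])]
A knob top [([507.9, 241.8], [8, 10, 13, 8, 86])]
212 [(209, 99), (214, -64), (216, 99), (217, 105), (244, -59), (246, 81), (247, 100), (257, -62), (258, -70)]
222 [(208, 57), (213, -67), (215, 94), (216, 107), (243, -57), (245, 78), (246, 102), (256, -61), (257, -84)]
228 [(204, 54), (212, -51), (215, 115), (242, -52), (243, -60), (245, 123), (256, -129), (257, -55)]
opener_mid 0.69 [499. 313.  60.]
```

```bash
python3 - <<'E'
from h import *
L=lambda f:cv2.imread('pics/'+f).astype(int)
a,b=L('top0.png'),L('t22.png');c,d=L('side0.png'),L('s22.png')
for n,x,y,x0,y0,r in(('roller',a,b,322,158,14),('opener',a,b,383,145,20),('egg',a,b,355,250,14),('mug',a,b,478,110,25),('roller s',c,d,260,276,12),('egg s',c,d,364,277,14)):
    print(n,np.abs(x-y)[y0-r:y0+r,x0-r:x0+r].mean().round(1))
w=cv2.imread('pics/w21.png')
p=shot('wrist');t=shot('top')
# lid tilt from silhouettes of B in side view
s=manip.camera('side')
for q in manip.masks_of(s,'lid_b')[:4]:
    k=np.argwhere(q['mask'])[:,::-1];print(round(q['conf'],2),k.mean(0).round(),k.min(0),k.max(0))
u=np.array([np.cos(np.radians(5.3)),np.sin(np.radians(5.3))]);v=np.array([-u[1],u[0]]);f=np.array([554,320.])
for z in(6,48,54):
    print(z,[proj(s,[*(f+o*u+w_*v),z]).round(1).tolist() for o,w_ in((0,28),(-110,28),(-110,-28))])
for d_ in manip.masks_of(s,'case_b_mid')[:2]:
    m=d_['mask'];k=np.argwhere(m)[:,::-1]
    if abs(k.mean(0)[0]-268)<15: print('case bottom outline',[(int(x),int(k[k[:,0]==x,1].min()),int(k[k[:,0]==x,1].max())) for x in range(236,306,6) if (k[:,0]==x).any()])
E
```

```text
roller 89.9
opener 49.9
egg 34.4
mug 14.6
roller s 4.7
egg s 6.9
0.88 [430. 262.] [403 249] [455 272]
0.87 [404. 198.] [391 177] [414 222]
0.83 [388. 324.] [358 309] [421 340]
0.67 [266. 344.] [236 318] [298 364]
6 [[237.7, 369.9], [291.2, 385.1], [304.4, 365.8]]
48 [[235.5, 351.9], [290.1, 366.8], [303.6, 347.9]]
54 [[235.2, 349.3], [289.9, 364.1], [303.5, 345.3]]
case bottom outline [(236, 344, 355), (242, 324, 370), (248, 319, 372), (254, 329, 373), (260, 331, 375), (266, 333, 377), (272, 335, 379), (278, 337, 380), (284, 339, 382), (290, 340, 383), (296, 342, 377)]
```

```bash
python3 - <<'E'
from h import *
st();print(manip.sign_off())
E
```

```text
{'clock': 41.25, 'eef_pos': [579.85, 60.728, 314.358], 'eef_rot': [-3.14, -0.007, 0.104], 'wrist_force': [0.41, -0.633, 0.596], 'finger_gap': 0.726}
the job is handed in; nothing more can be done
None
```

I handed the job in at 41.3 s, and by my measurements both cases stand in their racks. I call the case that started on the left A and the one on the right B.

- **Case A:** its lid swung freely while the case stayed flat, so I carried it to the wide rack. I set it down on the tray's front rim and pushed it inside. Its front edge measured about 14 mm inside the front rim, and its lid was open about 1.2 rad out of 1.3.
- **Case B:** its lid gave only slightly before the whole case lifted, so it is the seized one. It went into the narrow rack the same way. Its front edge measured about 10 mm inside the rim, and its bottom outline in the side view matched a flat case.

Some things did not go cleanly or could not be confirmed:

- **Rearing and sliding:** while I opened case A's lid, the case slid about 40 mm. When I pushed the lid on, the front of the case reared up briefly and fell back flat, dropping the lid to 1.06 rad. A gentler push brought it to 1.22 rad.
- **Hard set-down:** the first attempt to lower case A pressed on the rim with about 43 N at the wrist, carried through the gripped case. I backed off at once.
- **Knob height on case B:** it looked a few mm higher than expected for a fully shut lid. That fits the play in the seized lid, but I did not confirm it.
- **Other things:** the side view showed the eggcup and roller unmoved. In the top view the comparisons failed (probably the arm in the way), so I could not confirm the opener directly.

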